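Hold a bearing carrier flush on the sloped drip stage, over the pan

TASK

Slide the stainless pan sideways along the counter, without lifting or tipping it, from its blue parking outline into the yellow outline under the lip of the sloped drip stage. Then pick up the bearing carrier by its upright orange grip, tilt it to match the slope and hold its underside flush on the sloped face, inside the black outline and square with it, with a light steady push. Finish while still gripping and holding it there, without letting go, and leave the other things on the counter alone.

Things in the scene. Friction and masses are not known exactly. Their poses are not given: they have to be found in the camera images.
- pan_centre (a point): Centre of the open brushed stainless pan, 100 (its x) x 150 (its y) x 28 mm high, walls 4 mm, about 0.3 kg. The point is 14 mm above the pan's underside. The pan stands loose on the counter, within the blue outline, which may be to the left or the right of the stage.
- pan_grip (a point): On the pan's upright black plastic grip, a block 22 mm (pan x) x 20 mm (pan y) fixed outside the middle of the pan's -x wall (the side nearer the robot), from 14 to 60 mm above the counter. The point lies on the block's axis, 65 mm from the pan's centre along the pan's -x and 45 mm above the counter.
- pan_mark (a point): Centre, on the counter, of the yellow outline where the pan's body belongs (inside 124 x 174 mm, about 12 mm free all round; the black grip sticks out over its robot-side line). x points from the robot's side towards the stage; the pan's x belongs parallel to it, within about 10 degrees. The pan slides in below the stage's lip along this y axis, from either side.
- stage: The drip stage, bolted down; origin on the counter straight below the middle of its lip, x axis as the yellow outline's, whose centre is 35 mm before it. The lip overhangs the pan's far wall by 15 mm, its underside at least 34 mm above the counter. Two side cheeks stand 64 mm either side of the middle and start 50 mm behind the lip.
- face_centre (a point): Middle of the stage's sloped flat aluminium face (120 mm up the slope x 116 mm across) and black outline (inside 107 x 87 mm). x points up the slope, away from the robot, y level across, z squarely out of the face. Its lower edge is 60 mm down the slope, 55 mm above the counter. The slope is clamped at 14 to 34 degrees, different each time. The face is on springs: from about 2 N it sinks straight in, staying parallel, 8 mm at about 14 N, then a stop.
- carrier_grip (a point): On the carrier's upright orange grip, 44 mm above its underside, on its middle axis. Grip: 26 mm (carrier x) x 14 mm (carrier y), top 60 mm above the underside, pinched across the 14 mm. The carrier, about 0.25 kg, is a brass-coloured plate 90 (x) x 70 (y) x 6 mm with four red-shielded bearings fixed near its corners (tops 14 mm high). It lies loose and level on a 4 mm black rubber mat.
- carrier_underside (a point): Centre of the carrier's flat underside, 44 mm below the point above; axes as the carrier's: x along its 90 mm, z out of its top towards the grip. The carrier's x belongs along the face's x, either way round.
- puller: Bystander: red plastic bearing puller standing up, 79 mm high; origin under its centre.
- spacer: Bystander: brass axle spacer tube standing up, 16 mm across, 30 mm high; origin under its centre.
- toe_stop: Bystander: black nylon toe stop, 54 mm across, 60 mm high; origin under its centre.
- cleaner_bottle: Bystander: white bottle with a blue cap, 56 mm across, 140 mm high; origin under its centre.
- brush: Bystander: hand brush lying down; origin under its middle.
Not all that is in view belongs to the job. What is shaped like the part that bears pan_centre but green or pink is not meant.

How it is judged:
By the outcome, as a careful person would: the job done as asked, in the order asked, and still so for the second after the job is handed in, while the arm keeps its last pose, push and grip.
It also fails if it takes over 61 s, if anything falls off the work surface, if the arm or the gripper's body presses on something with over 40 N, if the wrist force passes 120 N, or if a joint passes its speed limit or range.

ROBOT

A 7-joint arm with a two-finger parallel gripper is mounted at the origin on the work surface. World frame = base frame: x ahead of the robot, y to its left, z up, the work surface at z = 0. Lengths are in m, angles in rad, forces in N, time in s.
With the tool pointing down it reaches from about 0.4 to 0.875 m from the base axis. Payload 6.5 kg.
Tool frame: the origin (TCP) lies at the very end of the fingers, on their centre line; the grasp point (between the pads) lies 19 mm behind it; z points along the fingers, x is the direction in which the jaws open and shut, and the axes are right-handed (so a half turn about z gives the same grasp; the last joint's range is limited). The gripper opens to 85 mm and grips with 20 to 120 N. Pads are 22 mm wide; open, the fingers measure 114 mm over their backs; the gripper's body (76 mm by 85 mm) begins 54 mm behind the grasp point. The pads swing forward as they close: fully open they stand 13 mm farther back than shut.
Start: joints at [-1.407, 0.536, -0.004, 1.538, 0.003, 1.067, -0.071], TCP at [0.148, 0.633, 0.231] pointing down, gripper open.
Joint ranges: [-2.7, 2.7], [-0.37, 2.16], [-1.27, 1.26], [0.24, 2.4], [-1.31, 4.45], [0.19, 1.91], [-2.76, 2.76]. Speed limits (rad/s): [2.39, 2.39, 3.14, 3.14, 3.14, 3.14, 3.14].

INTERFACE

Orientations are given as a rotation vector (axis times angle).
In Python, from cell import * gives the robot as it stands.
- The arm moves only by the tool drive_tool, never from a script. Its arguments are lists of equal length, an entry for each row: "hand": the finger opening in m, from 0 to 0.0854; "offset": the shift along the tool's x, y, z in m, a list of three; "delta_rot": the turn, a rotation vector about the tool's x, y, z in degrees, a list of three. A call has 1 to 8 rows; each row shifts and turns the pose as measured when the row begins, along the tool's axes as they then stand; what a row does not reach is not made up. A row lasts 1/10 s, in which the tool goes at most 50 mm and 8.59 degrees, less where a joint would pass 70% of its speed; a pose out of reach is approached as far as the arm can. A call is refused whole if a number of a shift passes 0.05 or a number of a turn 8.59, either way. A call with a gripper value outside its range is refused whole. The fingers move at their own pace and stop on an object; the grip force is fixed at half the most. Time passes only in rows, so rows that do not move let the fingers close. It gives the time, the measured TCP pose, the force and the opening at its end, in the units of the state.
- observe(): the state, without advancing time (a new reading comes with each control period).
- read_camera(name): name is "side" or "top" or "wrist"; returns the picture (400x640x3 uint8, blue, green, red); there is no depth.
- calibration(name): a dict with "camera_matrix" (3x3 intrinsics, pixels), "world_to_cam" (4x4, takes a point from world to camera coordinates). Camera axes: x right, y down, z forward; pixel columns grow to the right and rows downward; lengths in m; the calibration is good to about 2 mm. A picture is of the moment at which its call begins: read the wrist's pose just before it. calibration takes no time and is no camera call; for the wrist camera it gives the pose at the moment of the call.
- close_job(): hands the job in, once; it reports no verdict.
The state is a dict: "t": time; "joint_pos": joint angles; "joint_vel": joint speeds; "tau": joint torques, N m; "ee_pos": TCP position; "tcp_rot": TCP orientation; "contact_force": force on the tool from outside, world axes, zero at the start; "moment": the same for the moment, N m; "finger_gap": finger opening in m.
Only numpy, scipy, OpenCV 4.12 (cv2) and the standard library are available. Lean on these libraries where they do the work, as an engineer would, in place of code of your own. Each camera call takes 0.05 s, during which the arm holds its last target.

## Working session

There is one attempt and no reset: what is moved stays moved. The work goes in short steps, Python scripts to look and compute and a tool call to move; the robot and the scene stay as the last step left them, time stands still between calls to the robot, and variables do not carry over. Pictures are saved under pics/ and viewed, and the job is handed in when it is done.

Besides the shell and the picture viewer there is one more tool, called after ">>>" as name(argument=value, ...) on one line, values as JSON. drive_tool: Moves the arm, as the interface text tells. Its arguments: {"type":"object","properties":{"hand":{"type":"array","items":{"type":"number"}},"offset":{"type":"array","items":{"type":"array","items":{"type":"number"}}},"delta_rot":{"type":"array","items":{"type":"array","items":{"type":"number"}}}},"required":["hand","offset","delta_rot"]}

```bash
ls; mkdir -p pics; python3 - <<'E'
from cell import *
import cv2
print(observe())
for n in ["side","top","wrist"]:
    c=calibration(n);print(n,c)
    cv2.imwrite(f"pics/{n}0.png",read_camera(n))
E
```

```text
pics
{'t': 0.0, 'joint_pos': array([-1.40719952,  0.53717049, -0.00443528,  1.53890871,  0.00258467,
        1.06732136, -0.07120451]), 'joint_vel': array([-2.36445322e-03, -3.13419819e-04, -7.31493611e-04,  1.49885183e-03,
       -7.14354821e-05, -3.05951412e-05, -1.51771938e-03]), 'tau': array([ 1.84649125e-04, -5.83422410e+01,  1.04898389e+00, -2.59106559e+01,
        1.23517061e-02,  9.65309649e-03,  4.80019651e-05]), 'ee_pos': array([0.14792377, 0.63226558, 0.23039646]), 'tcp_rot': array([ 2.46046736e+00,  1.95143247e+00, -2.09470240e-03]), 'contact_force': array([ 0.09822369,  0.23400484, -0.38687182]), 'moment': array([ 0.05030368,  0.01749908, -0.02163143]), 'finger_gap': 0.08546507688141289}
side {'camera_matrix': array([[407.53231512,   0.        , 326.4478272 ],
       [  0.        , 407.53231512, 199.27131927],
       [  0.        ,   0.        ,   1.        ]]), 'world_to_cam': array([[ 9.73885975e-01, -2.27037647e-01,  1.24666777e-04,
        -5.36075625e-01],
       [-1.38891120e-01, -5.96212532e-01, -7.90721110e-01,
         1.44988236e-01],
       [ 1.79597788e-01,  
[... 421 characters left out ...]
],
       [-9.90028387e-01,  2.12594559e-02, -1.39254545e-01,
         5.50058797e-01],
       [ 1.39206563e-01, -3.72769338e-03, -9.90256349e-01,
         1.33118693e+00],
       [ 0.00000000e+00,  0.00000000e+00,  0.00000000e+00,
         1.00000000e+00]])}
wrist {'camera_matrix': array([[310.69991752,   0.        , 318.77065662],
       [  0.        , 310.69991752, 195.50250962],
       [  0.        ,   0.        ,   1.        ]]), 'world_to_cam': array([[ 0.2282265 ,  0.97360676, -0.00159748, -0.64809364],
       [ 0.9199977 , -0.21512228,  0.32760743, -0.04316409],
       [ 0.31861716, -0.07623838, -0.94481258,  0.38147139],
       [ 0.        ,  0.        ,  0.        ,  1.        ]])}
```

View pics/top0.png

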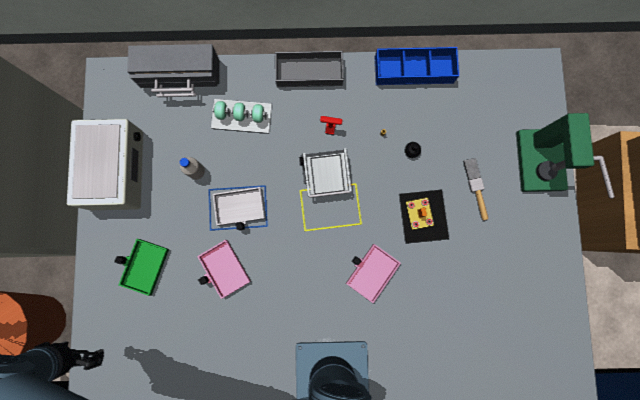

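View pics/side0.png

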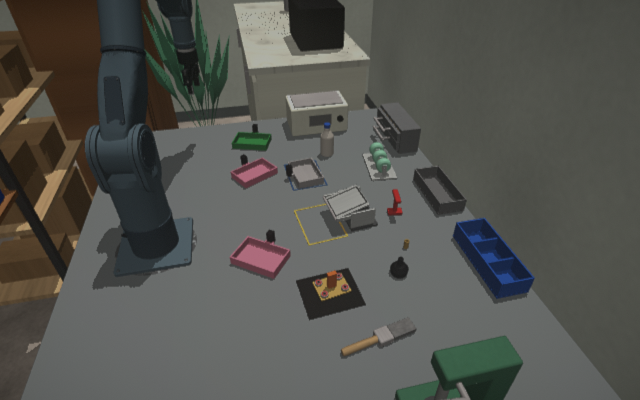

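View pics/wrist0.png

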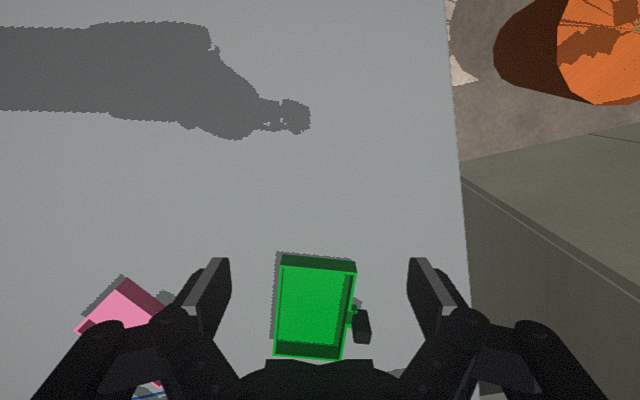

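The top view shows the stainless pan in the blue outline at (239,207), with its grip at (240,226). The yellow outline is at (331,207), the stage at (328,173) and the carrier at (422,213). The green tray at (145,266) and the pink trays at (224,268) and (373,272) are decoys. Next I'll check enlarged crops.

```bash
cat > h.py <<'E'
import numpy as np, cv2
from scipy.spatial.transform import Rotation as R
def ray(c,px):
    K=c["camera_matrix"];T=c["world_to_cam"];r=T[:3,:3]
    d=r.T@np.linalg.solve(K,np.array([px[0],px[1],1.0]));o=-r.T@T[:3,3]
    return o,d
def atz(c,px,z):
    o,d=ray(c,px);return o+d*(z-o[2])/d[2]
def proj(c,p):
    q=c["world_to_cam"]@np.append(p,1);q=c["camera_matrix"]@q[:3];return q[:2]/q[2]
def tri(cs,pxs):
    A=np.zeros((3,3));b=np.zeros(3)
    for c,p in zip(cs,pxs):
        o,d=ray(c,p);d/=np.linalg.norm(d);M=np.eye(3)-np.outer(d,d);A+=M;b+=M@o
    return np.linalg.solve(A,b)
def crop(src,dst,x0,y0,x1,y1,s):
    im=cv2.imread(src)[y0:y1,x0:x1];cv2.imwrite(dst,cv2.resize(im,None,fx=s,fy=s,interpolation=cv2.INTER_CUBIC))
E
python3 - <<'E'
from h import *
crop("pics/top0.png","pics/c1.png",200,140,370,240,4.6)
crop("pics/top0.png","pics/c2.png",395,180,455,250,8)
crop("pics/side0.png","pics/c3.png",270,150,390,250,6)
crop("pics/side0.png","pics/c4.png",290,255,370,325,8)
E
```

```text
(no output)
```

View pics/c1.png

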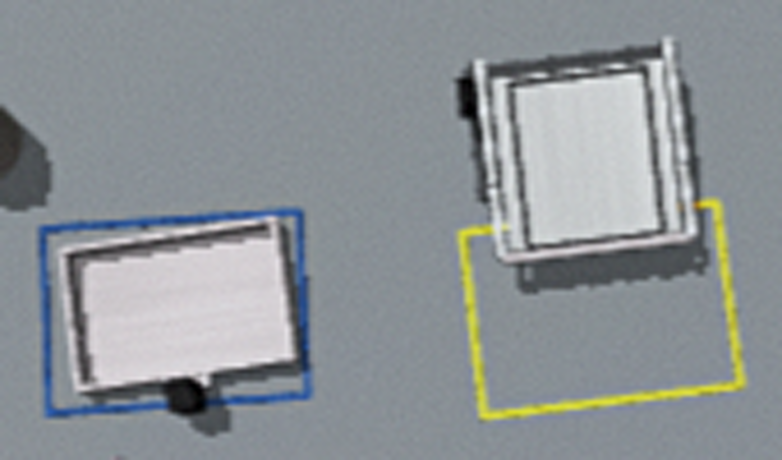

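View pics/c2.png

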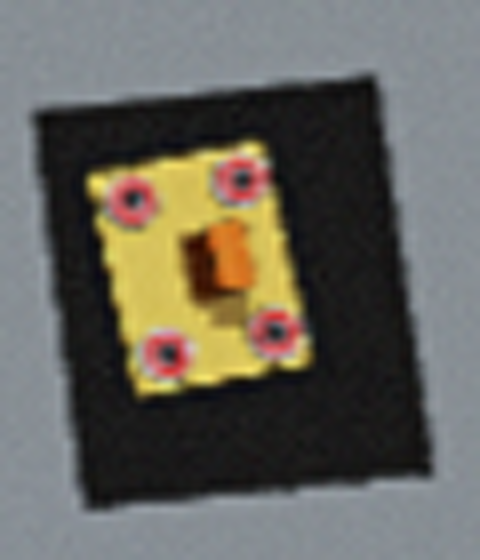

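View pics/c3.png

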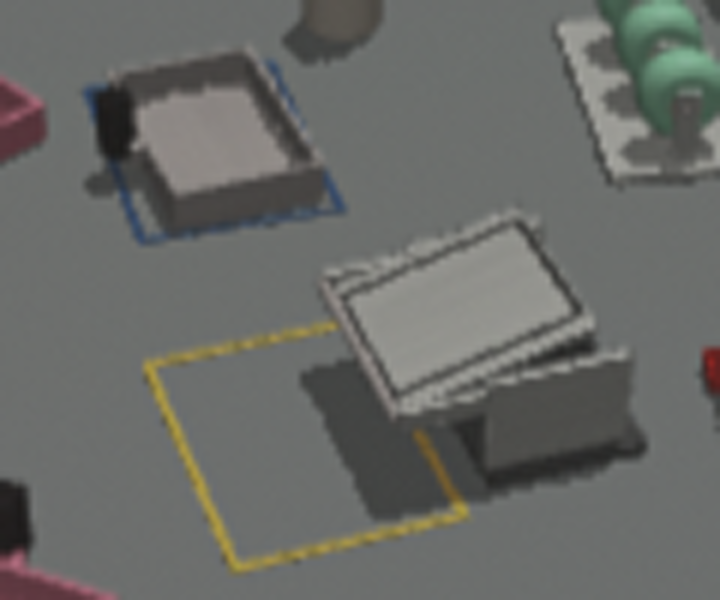

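View pics/c4.png

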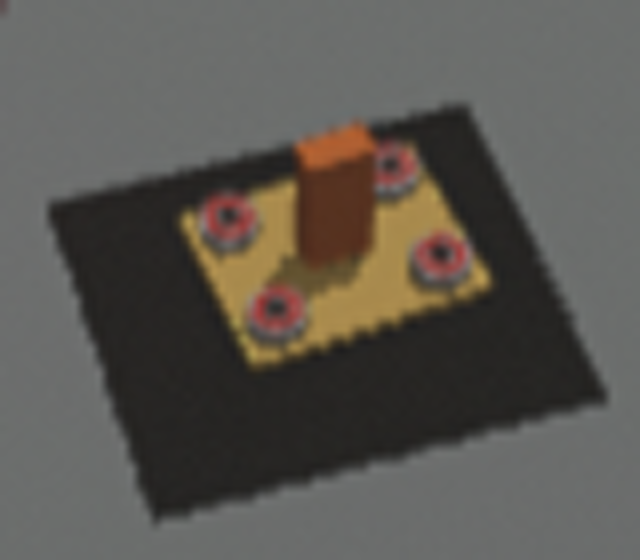

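```bash
cat > m.py <<'E'
from cell import *
from h import *
np.set_printoptions(precision=4,suppress=True)
t=calibration("top");s=calibration("side")
C1=lambda x,y:(200+(x+.5)/4.6-.5,140+(y+.5)/4.6-.5)
C2=lambda x,y:(395+(x+.5)/8-.5,180+(y+.5)/8-.5)
C3=lambda x,y:(270+(x+.5)/6-.5,150+(y+.5)/6-.5)
C4=lambda x,y:(290+(x+.5)/8-.5,255+(y+.5)/8-.5)
def quad(n,P):
    P=np.array(P);print(n,'ctr',P.mean(0))
    for i in range(4):
        e=P[(i+1)%4]-P[i];print('  ',P[i],'edge',np.linalg.norm(e),'yaw',np.degrees(np.arctan2(e[1],e[0])))
# order: near+y, near-y, far-y, far+y
quad('yellow top',[atz(t,C1(*p),0) for p in [(484,415),(742,385),(718,203),(462,233)]])
for p in [(150,365),(237,568),(463,515)]: print(' yellow side',atz(s,C3(*p),0))
quad('blue top',[atz(t,C1(*p),0) for p in [(49,413),(309,396),(300,211),(43,229)]])
quad('pan top',[atz(t,C1(*p),.028) for p in [(80,390),(300,360),(276,222),(66,255)]])
print('pangrip top',atz(t,C1(185,393),.06), 'side',atz(s,C3(115,93),.06))
F=[tri([t,s],[C1(*a),C3(*b)]) for a,b in [((528,246),(343,297)),((663,233),(400,393)),((645,68),(582,313)),((512,85),(515,220))]]
quad('face',F);F=np.array(F)
u=(F[2]+F[3]-F[0]-F[1])/2;v=(F[0]+F[3]-F[1]-F[2])/2
print('slope',np.degrees(np.arcsin(u[2]/np.linalg.norm(u))),'yaw',np.degrees(np.arctan2(u[1],u[0])),np.degrees(np.arctan2(-v[0],v[1])))
quad('carr top',[atz(t,C2(*p),.010) for p in [(138,395),(312,365),(262,145),(88,180)]])
print('cgrip',tri([t,s],[C2(235,247),C4(336,147)]),atz(t,C2(235,247),.064))
bt=[(168,352),(275,332),(241,180),(133,200)]; bs=[(228,215),(277,308),(440,256),(391,163)]
quad('bearings',[tri([t,s],[C2(*a),C4(*b)]) for a,b in zip(bt,bs)])
E
python3 m.py
```

```text
yellow top ctr [ 0.5256 -0.0096 -0.    ]
   [0.4533 0.0735 0.    ] edge 0.17958151027877564 yaw -84.60176429565799
   [ 0.4702 -0.1053  0.    ] edge 0.12855002007246288 yaw 5.441135509273573
   [ 0.5981 -0.0931  0.    ] edge 0.18047248752337056 yaw 95.53874780964624
   [ 0.5807  0.0865 -0.    ] edge 0.1281111936349823 yaw -174.16047990286216
 yellow side [0.453  0.0724 0.    ]
 yellow side [ 0.4696 -0.105   0.    ]
 yellow side [ 0.5965 -0.0925  0.    ]
blue top ctr [0.5297 0.2867 0.    ]
   [0.4611 0.3736 0.    ] edge 0.17963066859470958 yaw -87.48503228890088
   [0.469  0.1942 0.    ] edge 0.1298561166589198 yaw 2.4174687262230723
   [0.5987 0.1996 0.    ] edge 0.17988283439558905 yaw 92.83704445197435
   [0.5898 0.3793 0.    ] edge 0.12884476179055432 yaw -177.47242513994993
pan top ctr [0.5298 0.2783 0.028 ]
   [0.4742 0.3462 0.028 ] edge 0.15007972967437763 yaw -83.42458234984299
   [0.4914 0.1971 0.028 ] edge 0.0965728001985368 yaw 9.47767134177218
   [0.5867 0.213  0.028 ] edge 0.14498798529593168 yaw 97.84054760763262
   [0.5669 0.3567 0.028 ] edge 0.09324806122191054 yaw -17
[... 523 characters left out ...]
-0.264   0.01  ] edge 0.07005453112935132 yaw -81.50539462439458
   [ 0.4585 -0.3333  0.01  ] edge 0.08923073041443444 yaw 9.491650450134745
   [ 0.5465 -0.3186  0.01  ] edge 0.07109419091875656 yaw 100.16832545470793
   [ 0.5339 -0.2486  0.01  ] edge 0.08717837215970922 yaw -169.82133059606875
cgrip [ 0.4986 -0.2921  0.0621] [ 0.5003 -0.2919  0.064 ]
bearings ctr [ 0.4974 -0.2914  0.0161]
   [ 0.4632 -0.275   0.0171] edge 0.043578911053523496 yaw -80.1169626726928
   [ 0.4707 -0.3179  0.0156] edge 0.06134794594232418 yaw 9.244396989941134
   [ 0.5312 -0.3081  0.015 ] edge 0.04413256306052859 yaw 98.94546688072606
   [ 0.5244 -0.2645  0.0169] edge 0.062062918768943494 yaw -170.25768733790693
```

```bash
cat > p.py <<'E'
from cell import *
from h import *
np.set_printoptions(precision=4,suppress=True)
def tr(yaw,slope=0,faceyaw=None):
    # tool z along -normal of a plane sloping up along yaw x; tool x along plane y
    y=np.radians(yaw);a=np.radians(slope)
    n=np.array([-np.sin(a)*np.cos(y),-np.sin(a)*np.sin(y),np.cos(a)])
    tx=np.array([-np.sin(y),np.cos(y),0]);tz=-n
    return np.column_stack([tx,np.cross(tz,tx),tz])
def plan(pos,Rt,n):
    o=observe();Rc=R.from_rotvec(o["tcp_rot"]);
    d=Rc.inv().apply(np.array(pos)-o["ee_pos"]);w=(Rc.inv()*R.from_matrix(Rt)).as_rotvec(degrees=True)
    print('t',o["t"],'pos',o["ee_pos"],'gap',o["finger_gap"],'F',o["contact_force"])
    print('total offset',d,'rot',w)
    # constant twist
    from scipy.linalg import logm,expm
    T=np.eye(4);T[:3,:3]=R.from_rotvec(w,degrees=True).as_matrix();T[:3,3]=d
    E=expm(np.real(logm(T))/n);print('per row x',n,E[:3,3],R.from_matrix(E[:3,:3]).as_rotvec(degrees=True))
E
python3 - <<'E'
from p import *
plan([0.462,0.270,0.14],tr(7.5),16)
E
```

```text
t 0.15 pos [0.148  0.6324 0.2306] gap 0.08553341355244012 F [-0.1975 -0.5197 -0.8043]
total offset [-0.2813  0.3883  0.091 ] rot [ -0.0079   0.0776 -20.6629]
per row x 16 [-0.0215  0.0211  0.0057] [-0.0005  0.0049 -1.2914]
```

>>> drive_tool(hand=[0.0854,0.0854,0.0854,0.0854,0.0854,0.0854,0.0854,0.0854], offset=[[-0.0215,0.021,0.0057],[-0.0215,0.021,0.0057],[-0.0215,0.021,0.0057],[-0.0215,0.021,0.0057],[-0.0215,0.021,0.0057],[-0.0215,0.021,0.0057],[-0.0215,0.021,0.0057],[-0.0215,0.021,0.0057]], delta_rot=[[0,0,-1.3],[0,0,-1.3],[0,0,-1.3],[0,0,-1.3],[0,0,-1.3],[0,0,-1.3],[0,0,-1.3],[0,0,-1.3]])

```text
t: 0.95
ee_pos: [0.2883, 0.4339, 0.1816]
tcp_rot: [-2.255, -2.185, 0.005]
contact_force: [0.7, -0.0, -0.4]
finger_gap: 0.0853
```

```bash
python3 - <<'E'
from p import *
plan([0.462,0.270,0.14],tr(7.5),8)
E
```

```text
t 0.95 pos [0.2883 0.4339 0.1816] gap 0.08533107477031229 F [ 0.6544 -0.0079 -0.3749]
total offset [-0.1583  0.1789  0.0411] rot [-0.1911  0.0335 -9.319 ]
per row x 8 [-0.0213  0.0209  0.0052] [-0.0239  0.0042 -1.1649]
```

>>> drive_tool(hand=[0.0854,0.0854,0.0854,0.0854,0.0854,0.0854,0.0854,0.0854], offset=[[-0.022,0.022,0.0052],[-0.022,0.022,0.0052],[-0.022,0.022,0.0052],[-0.022,0.022,0.0052],[-0.022,0.022,0.0052],[-0.022,0.022,0.0052],[-0.022,0.022,0.0052],[0,0,0]], delta_rot=[[0,0,-1.3],[0,0,-1.3],[0,0,-1.3],[0,0,-1.3],[0,0,-1.3],[0,0,-1.3],[0,0,-1.3],[0,0,0]])

```text
t: 1.75
ee_pos: [0.4555, 0.2739, 0.1418]
tcp_rot: [2.074, 2.36, -0.01]
contact_force: [-0.2, -1.1, -0.8]
finger_gap: 0.0853
```

```bash
python3 - <<'E'
from p import *
import pickle
plan([0.466,0.270,0.14],tr(7.5),8)
pickle.dump(calibration("wrist"),open("w1.pkl","wb"))
cv2.imwrite("pics/w1.png",read_camera("wrist"))
E
```

```text
t 1.75 pos [0.4555 0.2739 0.1418] gap 0.0852823788165679 F [-0.1948 -1.0914 -0.7584]
total offset [-0.0052  0.0099  0.0018] rot [-0.2542  0.2397 -0.1197]
per row x 8 [-0.0006  0.0012  0.0002] [-0.0318  0.03   -0.015 ]
```

View pics/w1.png

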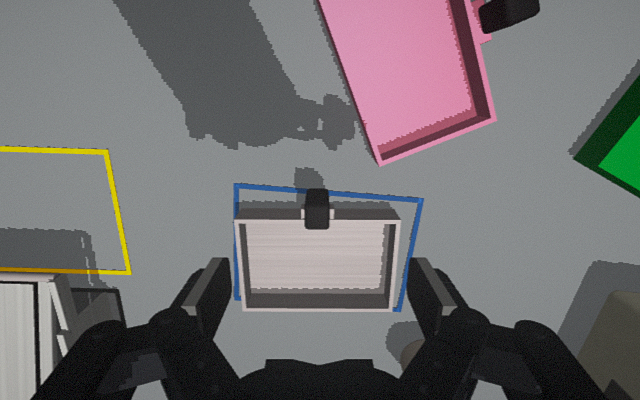

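```bash
python3 - <<'E'
from p import *
import pickle
w=pickle.load(open("w1.pkl","rb"))
P=[atz(w,p,.028) for p in [(400,220),(236,221),(243,311),(394,311)]]
for i in range(4):
    e=P[(i+1)%4]-P[i];print(P[i],np.linalg.norm(e),np.degrees(np.arctan2(e[1],e[0])))
print(np.mean(P,0))
print('grip top', atz(w,(317,190),.06),atz(w,(317,209),.06))
# where grip point would project
for q in [(.4665,.27,.06),(.4665,.27,.014)]: print(proj(w,q))
E
python3 -c "
from h import *
crop('pics/w1.png','pics/c5.png',220,160,420,320,4)"
```

```text
[0.4736 0.3481 0.028 ] 0.1475674439491383 -82.1645428150107
[0.4937 0.2019 0.028 ] 0.0982084502327323 6.51606120436042
[0.5913 0.2131 0.028 ] 0.15135012055090835 97.54677807740119
[0.5714 0.3631 0.028 ] 0.09895663750683792 -171.28475973765453
[0.5325 0.2816 0.028 ]
grip top [0.4449 0.2696 0.06  ] [0.4603 0.2716 0.06  ]
[313.9855 216.0734]
[314.9172 196.8608]
```

View pics/c5.png

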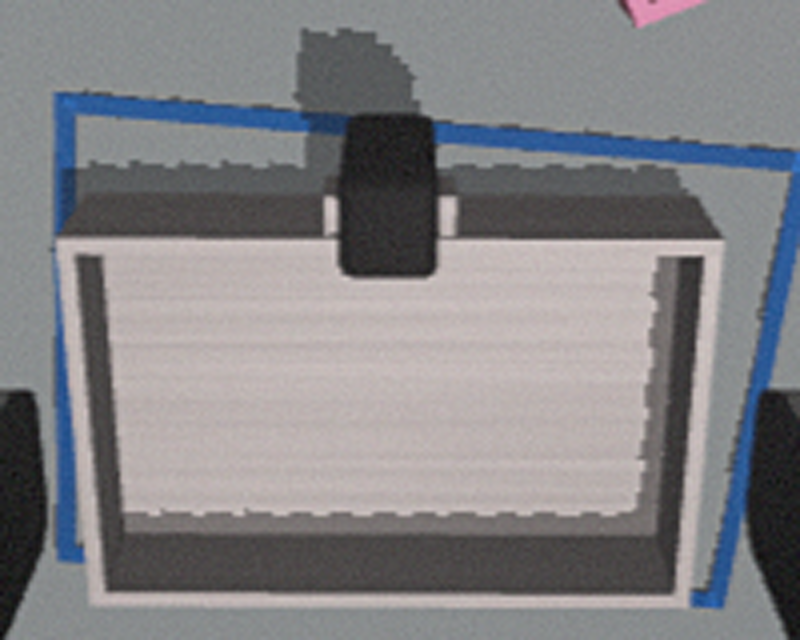

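```bash
python3 - <<'E'
from p import *
plan([0.466,0.2705,0.030],tr(7.5),6)
E
```

```text
t 1.8 pos [0.4537 0.2758 0.142 ] gap 0.08541606983035138 F [0.1092 0.7331 1.0178]
total offset [-0.0065  0.0121  0.1119] rot [-0.3145  0.1697 -0.0177]
per row x 6 [-0.0011  0.002   0.0187] [-0.0524  0.0283 -0.003 ]
```

>>> drive_tool(hand=[0.0854,0.0854,0.0854,0.0854,0.0854], offset=[[-0.0065,0.012,0.01],[0,0,0.03],[0,0,0.03],[0,0,0.02],[0,0,0]], delta_rot=[[-0.3,0.2,0],[0,0,0],[0,0,0],[0,0,0],[0,0,0]])

```text
t: 2.3
ee_pos: [0.4672, 0.2747, 0.048]
tcp_rot: [-2.065, -2.366, -0.008]
contact_force: [-0.4, 0.3, -0.1]
finger_gap: 0.0854
```

```bash
python3 - <<'E'
from p import *
plan([0.466,0.2705,0.030],tr(7.5),1)
E
```

```text
t 2.3 pos [0.4672 0.2747 0.048 ] gap 0.08542057955520425 F [-0.3587  0.2842 -0.1217]
total offset [-0.0041 -0.0018  0.018 ] rot [ 0.1754 -0.2545  0.287 ]
per row x 1 [-0.0041 -0.0018  0.018 ] [ 0.1754 -0.2545  0.287 ]
```

>>> drive_tool(hand=[0.0854,0.0854,0.0854], offset=[[-0.004,-0.002,0.009],[0,0,0.009],[0,0,0]], delta_rot=[[0.2,-0.2,0.3],[0,0,0],[0,0,0]])

```text
t: 2.6
ee_pos: [0.466, 0.2716, 0.0297]
tcp_rot: [-2.069, -2.363, -0.003]
contact_force: [0.8, -0.4, -0.0]
finger_gap: 0.0859
```

```bash
python3 - <<'E'
from p import *
plan([0.466,0.2705,0.030],tr(7.5),1)
cv2.imwrite("pics/w2.png",read_camera("wrist"))
E
```

```text
t 2.6 pos [0.466  0.2716 0.0297] gap 0.08586578596210288 F [ 0.807  -0.4181 -0.0136]
total offset [-0.0011 -0.0002 -0.0003] rot [ 0.0462 -0.1044  0.0675]
per row x 1 [-0.0011 -0.0002 -0.0003] [ 0.0462 -0.1044  0.0675]
```

View pics/w2.png

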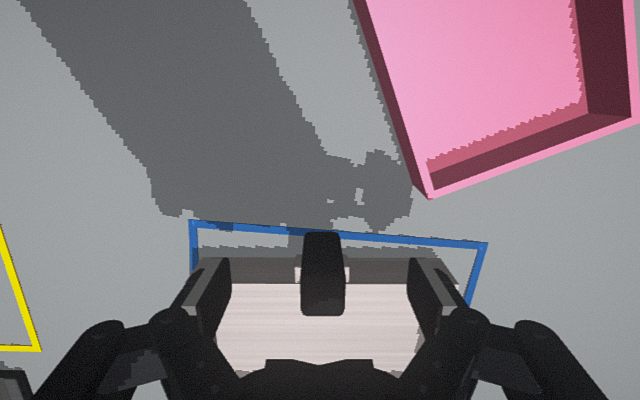

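The black grip at (322,272) is midway between the fingers, so I'll close on it.

>>> drive_tool(hand=[0.0,0.0,0.0,0.0,0.0,0.0,0.0,0.0], offset=[[0,0,0],[0,0,0],[0,0,0],[0,0,0],[0,0,0],[0,0,0],[0,0,0],[0,0,0]], delta_rot=[[0,0,0],[0,0,0],[0,0,0],[0,0,0],[0,0,0],[0,0,0],[0,0,0],[0,0,0]])

```text
t: 3.45
ee_pos: [0.4679, 0.2727, 0.0326]
tcp_rot: [2.069, 2.363, 0.01]
contact_force: [0.2, 0.8, 0.2]
finger_gap: 0.019
```

```bash
python3 - <<'E'
from p import *
plan([0.461,-0.0159,0.030],tr(5.5),1)
cv2.imwrite("pics/w3.png",read_camera("wrist"))
E
```

```text
t 3.45 pos [0.4679 0.2727 0.0326] gap 0.018966564701684334 F [0.2348 0.7797 0.1845]
total offset [-0.2852 -0.045   0.0012] rot [ 0.2953 -0.2243  2.0883]
per row x 1 [-0.2852 -0.045   0.0012] [ 0.2953 -0.2243  2.0883]
```

View pics/w3.png

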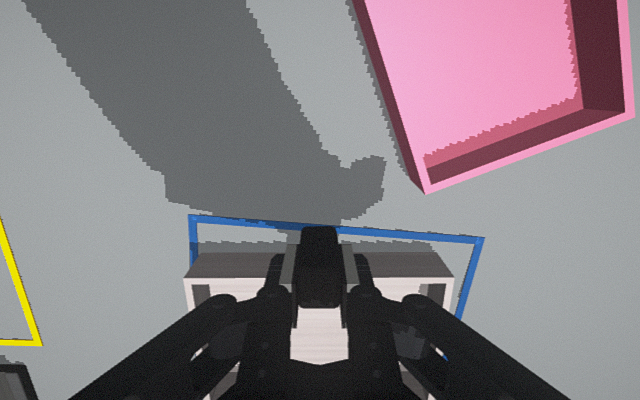

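>>> drive_tool(hand=[0.0,0.0,0.0,0.0,0.0], offset=[[-0.02,-0.008,0.001],[-0.03,-0.009,0.0005],[-0.03,-0.009,0.0],[-0.03,-0.009,0.0],[-0.02,-0.005,0.0]], delta_rot=[[0.2,-0.2,0.4],[0,0,0.4],[0,0,0.4],[0,0,0.4],[0,0,0.4]])

```text
t: 4.0
ee_pos: [0.449, 0.147, 0.0329]
tcp_rot: [2.096, 2.337, 0.033]
contact_force: [1.1, 2.0, 0.6]
finger_gap: 0.0188
```

```bash
python3 - <<'E'
from p import *
plan([0.461,-0.0159,0.030],tr(5.5),1)
print(observe()["moment"])
cv2.imwrite("pics/s4.png",read_camera("side"))
print(observe()["ee_pos"],observe()["contact_force"])
crop("pics/s4.png","pics/c6.png",220,120,420,270,4)
E
```

```text
t 4.0 pos [0.449  0.147  0.0329] gap 0.018777790828001573 F [1.1027 1.9872 0.5642]
total offset [-0.1633 -0.0058  0.0007] rot [ 0.9565 -0.7474  0.7226]
per row x 1 [-0.1633 -0.0058  0.0007] [ 0.9565 -0.7474  0.7226]
[ 0.1483 -0.0065  0.0751]
[0.4483 0.1432 0.0327] [-0.6314 -1.9984  0.6212]
```

View pics/c6.png

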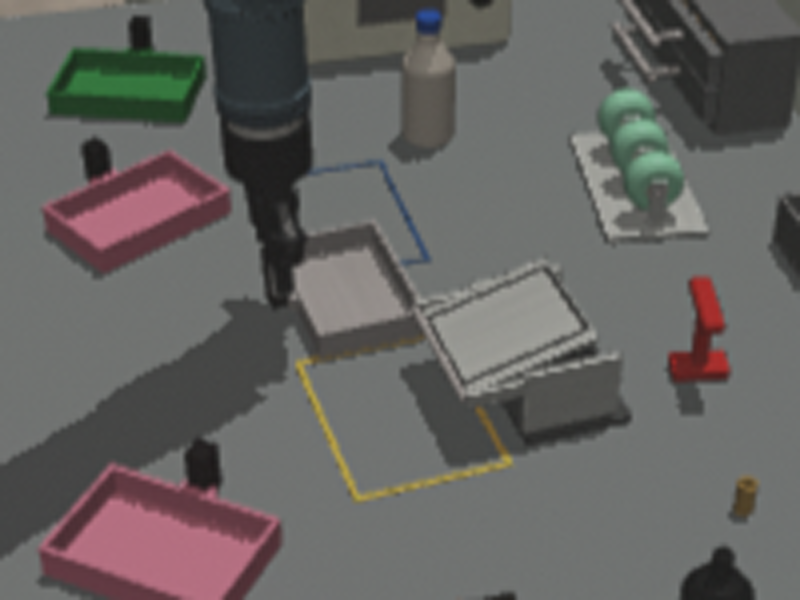

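>>> drive_tool(hand=[0.0,0.0,0.0,0.0,0.0,0.0], offset=[[-0.02,-0.002,0.0005],[-0.03,-0.001,0.0005],[-0.03,0,0.0],[-0.03,0,0.0],[-0.03,0,0.0],[-0.012,0,0]], delta_rot=[[0.4,-0.3,0.2],[0.4,-0.3,0.2],[0,0,0.2],[0,0,0],[0,0,0],[0,0,0]])

```text
t: 4.65
ee_pos: [0.4653, -0.004, 0.0327]
tcp_rot: [2.103, 2.333, 0.017]
contact_force: [-1.5, 2.5, 3.1]
finger_gap: 0.0192
```

```bash
python3 - <<'E'
from p import *
plan([0.461,-0.0159,0.030],tr(5.5),1)
cv2.imwrite("pics/t5.png",read_camera("top"))
plan([0.461,-0.0159,0.030],tr(5.5),1)
crop("pics/t5.png","pics/c7.png",250,140,410,250,5)
E
```

```text
t 4.65 pos [ 0.4653 -0.004   0.0327] gap 0.01924662913242006 F [-1.5089  2.5407  3.0824]
total offset [-0.0114 -0.0056  0.0025] rot [ 0.4925 -0.3955  0.4397]
per row x 1 [-0.0114 -0.0056  0.0025] [ 0.4925 -0.3955  0.4397]
t 4.7 pos [ 0.4656 -0.005   0.0327] gap 0.018825903800385214 F [ 1.3852 -3.6889 -1.0364]
total offset [-0.0104 -0.0057  0.0025] rot [ 0.5065 -0.3591  0.3755]
per row x 1 [-0.0104 -0.0057  0.0025] [ 0.5065 -0.3591  0.3755]
```

View pics/c7.png

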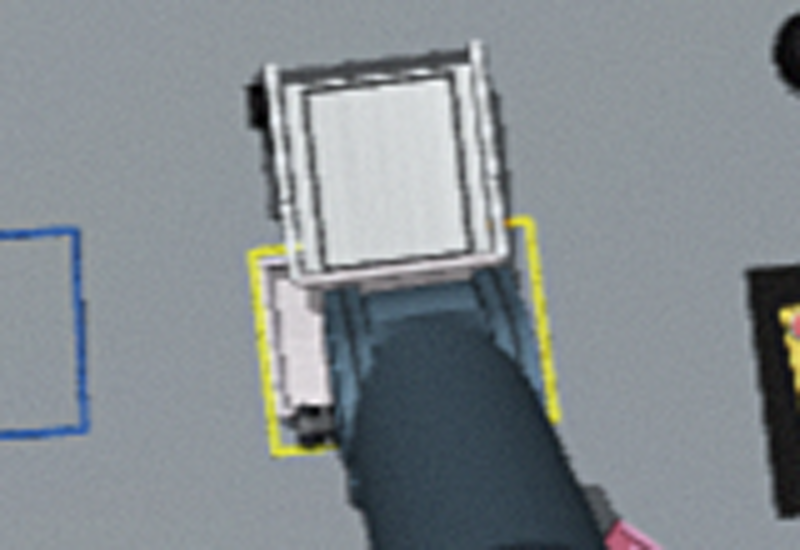

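>>> drive_tool(hand=[0.0,0.0,0.0], offset=[[-0.006,-0.003,0.0005],[-0.004,-0.002,0.0005],[0,0,0]], delta_rot=[[0.2,-0.2,0.2],[0.2,-0.2,0.2],[0,0,0]])

```text
t: 5.0
ee_pos: [0.4642, -0.0103, 0.0325]
tcp_rot: [2.106, 2.328, 0.01]
contact_force: [-0.4, -0.1, -2.6]
finger_gap: 0.0187
```

```bash
python3 - <<'E'
from p import *
cv2.imwrite("pics/s6.png",read_camera("side"))
plan([0.461,-0.0159,0.030],tr(5.5),1)
crop("pics/s6.png","pics/c8.png",270,160,390,250,6)
E
```

```text
t 5.05 pos [ 0.4642 -0.01    0.0325] gap 0.018762679960520116 F [0.453  0.9916 2.7174]
total offset [-0.0055 -0.0037  0.0025] rot [ 0.3835 -0.1446  0.2528]
per row x 1 [-0.0055 -0.0037  0.0025] [ 0.3835 -0.1446  0.2528]
```

View pics/c8.png

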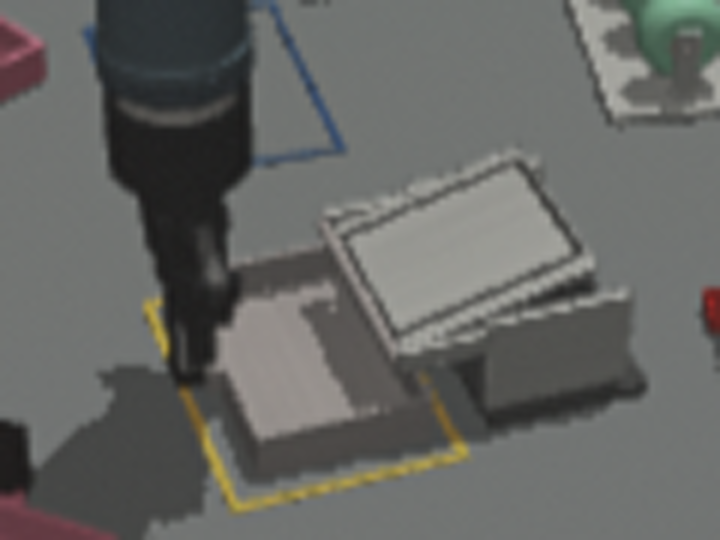

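>>> drive_tool(hand=[0.0,0.0,0.0], offset=[[-0.007,-0.005,0.001],[-0.001,-0.001,0.0005],[0,0,0]], delta_rot=[[0.4,-0.2,0.3],[0,0,0],[0,0,0]])

```text
t: 5.35
ee_pos: [0.4626, -0.0146, 0.0326]
tcp_rot: [2.104, 2.327, 0.008]
contact_force: [-0.2, -1.2, -1.9]
finger_gap: 0.019
```

```bash
python3 - <<'E'
from p import *
cv2.imwrite("pics/w7.png",read_camera("wrist"))
plan([0.461,-0.0159,0.030],tr(5.5),1)
E
```

```text
t 5.4 pos [ 0.4625 -0.0145  0.0325] gap 0.019244631909234294 F [ 0.0563 -0.4309  4.887 ]
total offset [-0.0012 -0.0016  0.0025] rot [ 0.3786 -0.035   0.2795]
per row x 1 [-0.0012 -0.0016  0.0025] [ 0.3786 -0.035   0.2795]
```

View pics/w7.png

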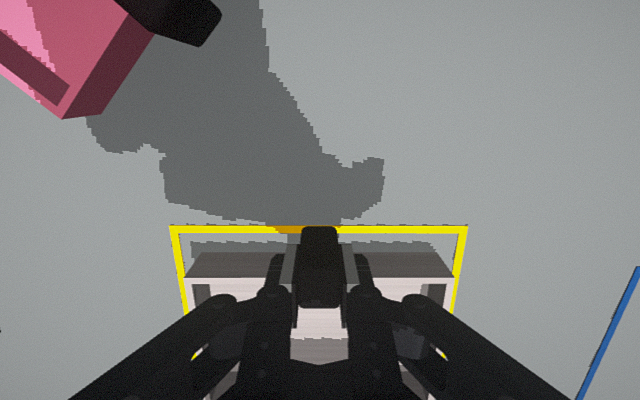

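>>> drive_tool(hand=[0.06,0.0854,0.0854,0.0854,0.0854,0.0854], offset=[[0,0,0],[0,0,0],[0,0,0],[0,0,-0.01],[0,0,-0.03],[0,0,-0.04]], delta_rot=[[0,0,0],[0,0,0],[0,0,0],[0,0,0],[0,0,0],[0,0,0]])

```text
t: 6.0
ee_pos: [0.4568, -0.0135, 0.1108]
tcp_rot: [-2.1, -2.329, 0.006]
contact_force: [-0.1, 0.0, 0.7]
finger_gap: 0.0854
```

>>> drive_tool(hand=[0.0854,0.0854,0.0854,0.0854], offset=[[0,0,-0.04],[0,0,-0.04],[-0.03,0,-0.02],[0,0,0]], delta_rot=[[0,0,0],[0,0,0],[0,0,0],[0,0,0]])

```text
t: 6.4
ee_pos: [0.4624, -0.044, 0.2222]
tcp_rot: [2.101, 2.333, 0.005]
contact_force: [0.0, -0.6, 0.5]
finger_gap: 0.0853
```

```bash
python3 - <<'E'
from p import *
import pickle
pickle.dump(calibration("wrist"),open("w8.pkl","wb"))
cv2.imwrite("pics/w8.png",read_camera("wrist"))
plan([0.497,-0.291,0.15],tr(9.5),12)
E
```

```text
t 6.45 pos [ 0.4618 -0.0414  0.2211] gap 0.08537721236315042 F [-0.1635  1.6444  0.5369]
total offset [-0.2521  0.0082  0.0704] rot [ 0.1138 -0.1506 -3.3801]
per row x 12 [-0.021   0.0001  0.0059] [ 0.0095 -0.0126 -0.2817]
```

View pics/w8.png

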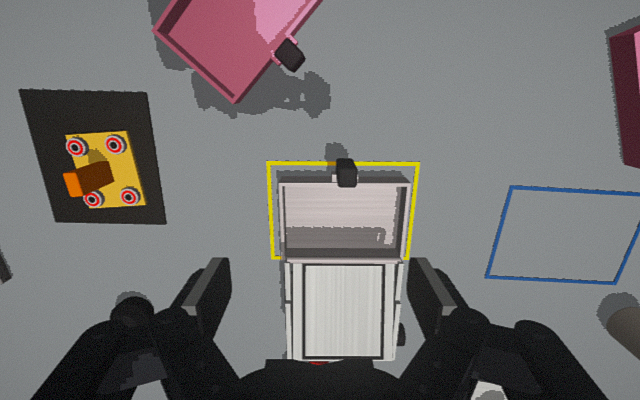

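The pan sits inside the yellow outline: its rim runs (281,183)–(411,183), with a clear margin all round. I'll enlarge the stage to refine the face pose.

```bash
python3 - <<'E'
from h import *
crop("pics/w8.png","pics/c9.png",255,150,430,370,3.4)
crop("pics/top0.png","pics/c10.png",290,140,370,200,10)
crop("pics/side0.png","pics/c11.png",320,180,380,235,12)
E
```

```text
(no output)
```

View pics/c9.png

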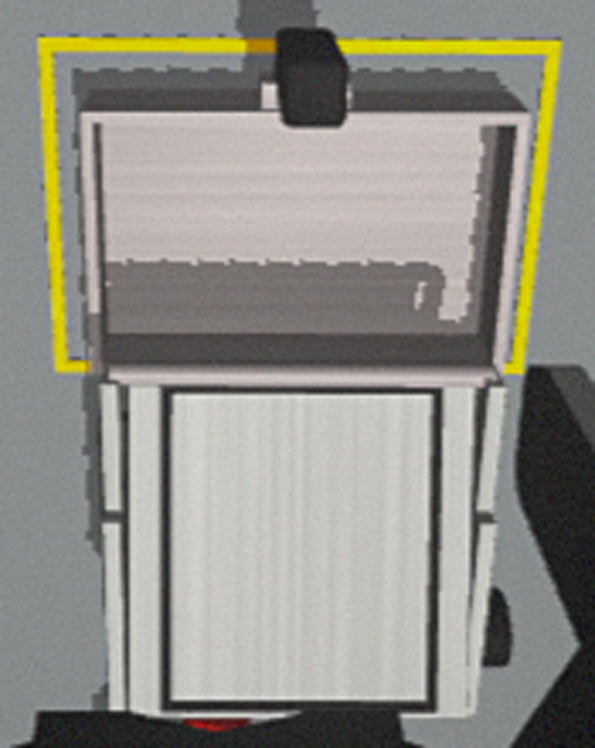

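View pics/c10.png

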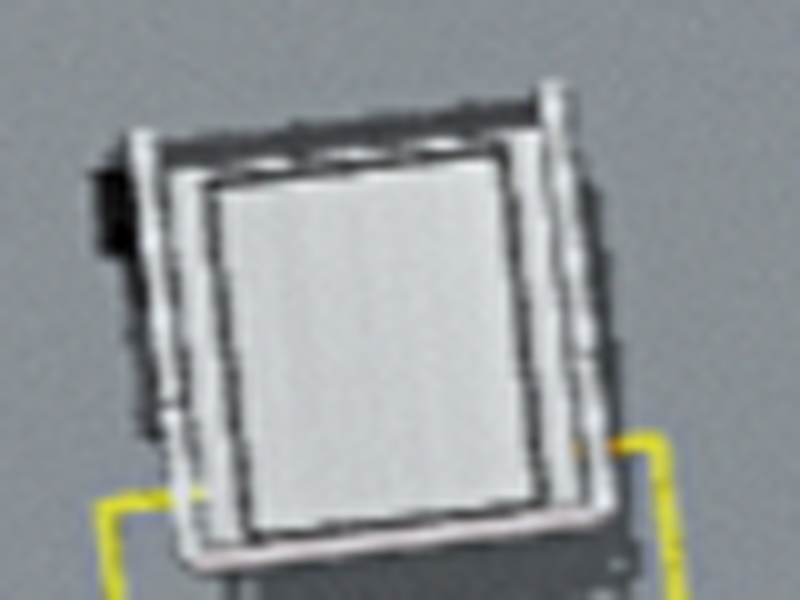

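View pics/c11.png

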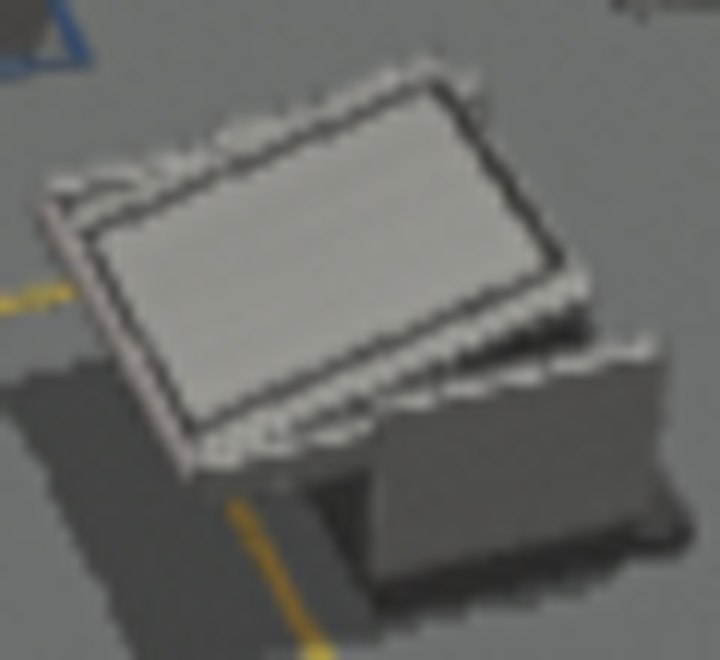

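>>> drive_tool(hand=[0.0854,0.0854,0.0854,0.0854,0.0854,0.0854,0.0854,0.0854], offset=[[-0.03,0,0.004],[-0.035,0,0.008],[-0.035,0,0.008],[-0.035,0,0.008],[-0.035,0.0,0.008],[-0.035,0.0,0.008],[-0.03,0.004,0.008],[0,0,0]], delta_rot=[[0,0,-0.5],[0,0,-0.5],[0,0,-0.5],[0,0,-0.5],[0,0,-0.5],[0,0,-0.5],[0,0,-0.5],[0,0,0]])

```text
t: 7.25
ee_pos: [0.4962, -0.272, 0.1614]
tcp_rot: [-2.004, -2.404, -0.006]
contact_force: [-0.7, 0.7, -0.4]
finger_gap: 0.0851
```

```bash
cat > ff.py <<'E'
from p import *
import pickle
from scipy.optimize import least_squares
t=calibration("top");s=calibration("side");w=pickle.load(open("w8.pkl","rb"))
f=lambda l,k,o:[((x+.5)/k-.5+o[0],(y+.5)/k-.5+o[1]) for x,y in l]
# order low+y, low-y, up-y, up+y
obs=[(t,f([(248,537),(543,503),(502,150),(212,182)],10,(290,140))),
(s,f([(88,237),(193,430),(562,262),(432,88)],12,(320,180))),
(w,f([(438,390),(168,390),(167,706),(432,706)],3.4,(255,150)))]
def corners(p,L=.110,W=.090):
    x,y,yaw,sl,dz=p;Rt=tr(np.degrees(yaw),np.degrees(sl));Y=Rt[:,0];X=Rt[:,1];c=np.array([x,y,.055+.06*np.sin(sl)+dz])
    return [c+a*L/2*X+b*W/2*Y for a,b in [(-1,1),(-1,-1),(1,-1),(1,1)]],c
def res(p,sel=(0,1,2)):
    C,_=corners(p);r=[]
    for i in sel:
        for q,o in zip(C,obs[i][1]): r+=list(proj(obs[i][0],q)-o)
    return np.array(r+[p[4]/.002])
for sel in [(0,1),(0,1,2),(2,),(0,),(1,)]:
    r=least_squares(res,[.618,0,.1,.28,0],args=(sel,))
    p=r.x;print(sel,p[:2],np.degrees(p[2:4]),p[4],'c',corners(p)[1],'rms',np.sqrt(np.mean(r.fun**2)))
    if sel==(0,1,2):print(r.fun.reshape(-1)[:24].reshape(12,2))
E
python3 ff.py
```

```text
(0, 1) [0.618  0.0002] [ 5.6921 14.9923] -0.00042735448544006295 c [0.618  0.0002 0.0701] rms 0.2866052192324047
(0, 1, 2) [ 0.6181 -0.0003] [ 5.6926 15.5944] 4.840906136040695e-05 c [ 0.6181 -0.0003  0.0712] rms 0.30199904793683974
[[ 0.5543  0.1901]
 [ 0.0091  0.1134]
 [ 0.2456 -0.141 ]
 [-0.0305  0.1319]
 [-0.0489 -0.2843]
 [ 0.2139 -0.222 ]
 [ 0.2651  0.0407]
 [ 0.6526 -0.8365]
 [-0.2878  0.0155]
 [ 0.2342 -0.2654]
 [ 0.4121 -0.1822]
 [-0.1903  0.0374]]
(2,) [ 0.618  -0.0004] [ 5.7153 15.568 ] 0.00037598725370551297 c [ 0.618  -0.0004  0.0715] rms 0.20343098128971035
(0,) [0.6201 0.0001] [5.1536 8.1439] 1.9000544768211377e-05 c [0.6201 0.0001 0.0635] rms 0.13576067096529396
(1,) [ 0.6171 -0.0006] [ 6.3562 14.8297] -8.948844111655364e-05 c [ 0.6171 -0.0006  0.0703] rms 0.26118586524887694
```

```bash
python3 - <<'E'
from p import *
import pickle
pickle.dump(calibration("wrist"),open("w9.pkl","wb"))
cv2.imwrite("pics/w9.png",read_camera("wrist"))
plan([0.497,-0.291,0.15],tr(9.5),1)
E
```

```text
t 7.3 pos [ 0.496  -0.2696  0.1615] gap 0.08530074669510376 F [-0.6613 -0.4268  0.8295]
total offset [-0.0213 -0.0029  0.0113] rot [-0.2693 -0.7498  0.9662]
per row x 1 [-0.0213 -0.0029  0.0113] [-0.2693 -0.7498  0.9662]
```

View pics/w9.png

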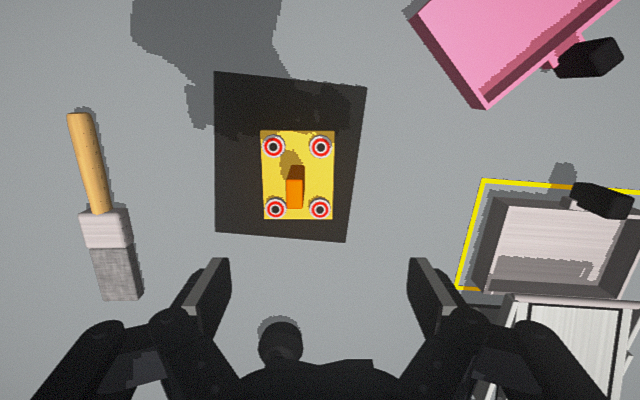

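```bash
python3 - <<'E'
from p import *
import pickle
w=pickle.load(open("w9.pkl","rb"))
for z,l in [(.018,[(320,147),(273,146),(275,209),(320,209)]),(.010,[(334,131),(262,131),(264,220),(334,220)])]:
    P=[atz(w,p,z) for p in l]
    for i in range(4):
        e=P[(i+1)%4]-P[i];print(P[i],np.linalg.norm(e),np.degrees(np.arctan2(e[1],e[0])))
    print(np.mean(P,0))
for z in (.04,.064): print(z,proj(w,(.4972,-.2915,z)))
print('grip top', atz(w,(295,194),.064))
crop("pics/w9.png","pics/c12.png",240,110,360,240,4.5)
E
```

```text
[ 0.4633 -0.2764  0.018 ] 0.04342278130453357 -80.9917947105091
[ 0.4701 -0.3192  0.018 ] 0.0624156055834814 9.432866020346587
[ 0.5317 -0.309   0.018 ] 0.04448512859781864 100.09026078734838
[ 0.5239 -0.2652  0.018 ] 0.061592505175592484 -169.58046219167713
[ 0.4973 -0.2925  0.018 ]
[ 0.4476 -0.2658  0.01  ] 0.06731122612105361 -79.73579598158547
[ 0.4596 -0.332   0.01  ] 0.09035202066020816 8.270151809302615
[ 0.549 -0.319  0.01 ] 0.07202146771919332 100.0632625611889
[ 0.5364 -0.2481  0.01  ] 0.09056343202970246 -168.7450453216962
[ 0.4981 -0.2912  0.01  ]
0.04 [296.7629 185.6507]
0.064 [295.1299 194.2681]
grip top [ 0.497  -0.2916  0.064 ]
```

View pics/c12.png

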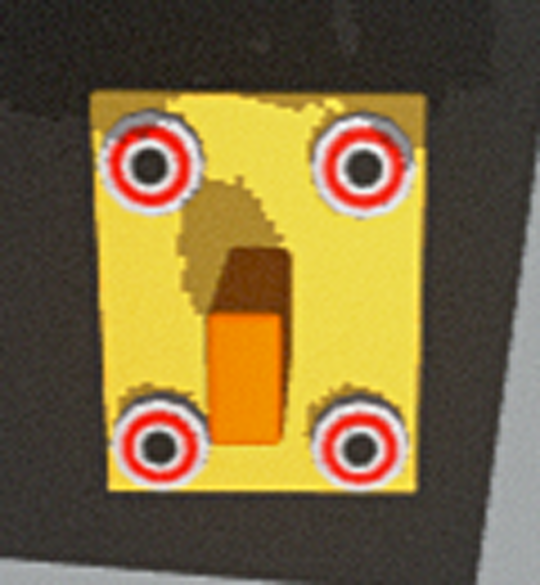

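>>> drive_tool(hand=[0.0854,0.0854,0.0854,0.0854], offset=[[-0.021,-0.003,0.005],[0,0,0.03],[0,0,0.03],[0,0,0]], delta_rot=[[-0.2,-0.6,0.8],[0,0,0],[0,0,0],[0,0,0]])

```text
t: 7.7
ee_pos: [0.4973, -0.2869, 0.0943]
tcp_rot: [-2.02, -2.401, -0.004]
contact_force: [-1.1, 0.4, 0.2]
finger_gap: 0.0852
```

```bash
python3 - <<'E'
from p import *
plan([0.4975,-0.2918,0.029],tr(9.6),1)
cv2.imwrite("pics/w10.png",read_camera("wrist"))
plan([0.4975,-0.2918,0.029],tr(9.6),1)
E
```

```text
t 7.7 pos [ 0.4973 -0.2869  0.0943] gap 0.08523056412074137 F [-1.1002  0.4492  0.2469]
total offset [-0.0051 -0.0006  0.0652] rot [-0.026  -0.2547  0.2493]
per row x 1 [-0.0051 -0.0006  0.0652] [-0.026  -0.2547  0.2493]
t 7.75 pos [ 0.4986 -0.2872  0.0961] gap 0.08550403985461456 F [0.2801 0.7119 0.2444]
total offset [-0.0045 -0.002   0.0671] rot [ 0.103  -0.18    0.2637]
per row x 1 [-0.0045 -0.002   0.0671] [ 0.103  -0.18    0.2637]
```

View pics/w10.png

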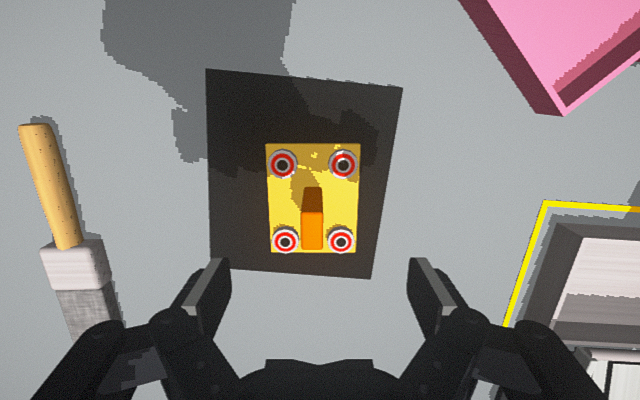

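>>> drive_tool(hand=[0.0854,0.0854,0.0854,0.0854,0.0854], offset=[[-0.0045,-0.001,0.01],[0,0,0.025],[0,0,0.02],[0,0,0.01],[0,0,0]], delta_rot=[[0,-0.2,0.3],[0,0,0],[0,0,0],[0,0,0],[0,0,0]])

```text
t: 8.25
ee_pos: [0.5034, -0.2936, 0.0346]
tcp_rot: [2.02, 2.391, 0.006]
contact_force: [0.4, -0.1, 0.4]
finger_gap: 0.0852
```

```bash
python3 - <<'E'
from p import *
plan([0.4975,-0.2918,0.029],tr(9.6),1)
E
```

```text
t 8.25 pos [ 0.5034 -0.2936  0.0346] gap 0.0852182267031453 F [ 0.4008 -0.0675  0.4071]
total offset [ 0.0028 -0.0055  0.0055] rot [0.5961 0.3926 0.0062]
per row x 1 [ 0.0028 -0.0055  0.0055] [0.5961 0.3926 0.0062]
```

>>> drive_tool(hand=[0.0854,0.0854], offset=[[0.002,-0.005,0.0055],[0,0,0]], delta_rot=[[0.5,0.3,0],[0,0,0]])

```text
t: 8.45
ee_pos: [0.4988, -0.293, 0.0303]
tcp_rot: [2.025, 2.397, 0.001]
contact_force: [-0.4, 1.3, 0.3]
finger_gap: 0.0854
```

```bash
python3 - <<'E'
from p import *
plan([0.4975,-0.2918,0.029],tr(9.6),1)
cv2.imwrite("pics/w11.png",read_camera("wrist"))
plan([0.4975,-0.2918,0.029],tr(9.6),1)
E
```

```text
t 8.45 pos [ 0.4988 -0.293   0.0303] gap 0.08542345671747568 F [-0.4358  1.3367  0.3181]
total offset [ 0.0014 -0.001   0.0013] rot [0.1575 0.1503 0.0027]
per row x 1 [ 0.0014 -0.001   0.0013] [0.1575 0.1503 0.0027]
t 8.5 pos [ 0.4996 -0.2933  0.0309] gap 0.0852400356974885 F [0.1267 0.3666 0.6947]
total offset [ 0.0019 -0.0019  0.0019] rot [0.2457 0.2081 0.0019]
per row x 1 [ 0.0019 -0.0019  0.0019] [0.2457 0.2081 0.0019]
```

View pics/w11.png

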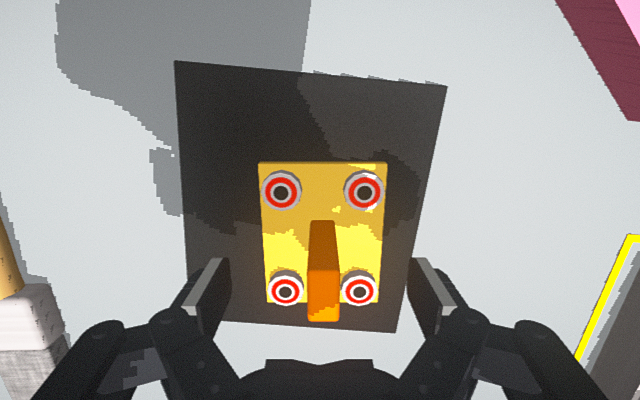

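The orange grip at (323,270) is midway between the fingers. I'll make a small trim, then close.

>>> drive_tool(hand=[0.0854,0.0,0.0,0.0,0.0,0.0,0.0,0.0], offset=[[0.0015,-0.0015,0.0015],[0,0,0],[0,0,0],[0,0,0],[0,0,0],[0,0,0],[0,0,0],[0,0,0]], delta_rot=[[0.2,0.2,0],[0,0,0],[0,0,0],[0,0,0],[0,0,0],[0,0,0],[0,0,0],[0,0,0]])

```text
t: 9.3
ee_pos: [0.4993, -0.2926, 0.0314]
tcp_rot: [2.026, 2.397, 0.002]
contact_force: [-0.1, 0.8, -0.2]
finger_gap: 0.0131
```

```bash
python3 - <<'E'
from p import *
plan([0.4975,-0.2918,0.029],tr(9.6),1)
E
```

```text
t 9.3 pos [ 0.4993 -0.2926  0.0314] gap 0.01305316583999361 F [-0.0648  0.7591 -0.2271]
total offset [ 0.0011 -0.0016  0.0024] rot [ 0.1984  0.1023 -0.0053]
per row x 1 [ 0.0011 -0.0016  0.0024] [ 0.1984  0.1023 -0.0053]
```

>>> drive_tool(hand=[0.0,0.0,0.0,0.0,0.0,0.0], offset=[[0,0,-0.01],[0,0,-0.03],[0,0,-0.04],[0,0,-0.04],[0,0,-0.04],[0,0,0]], delta_rot=[[0,0,0],[0,0,0],[0,0,0],[0,0,0],[0,0,0],[0,0,0]])

```text
t: 9.9
ee_pos: [0.4958, -0.2911, 0.1968]
tcp_rot: [-2.025, -2.397, 0.001]
contact_force: [0.3, -0.4, -1.9]
finger_gap: 0.013
```

```bash
python3 - <<'E'
from p import *
Rt=tr(5.6,15.5);c=np.array([.618,-.0003,.0712]);n=-Rt[:,2]
print(n,c+n*.0274)
plan(c+n*.11,Rt,14)
cv2.imwrite("pics/w12.png",read_camera("wrist"))
plan(c+n*.11,Rt,14)
E
```

```text
[-0.266  -0.0261  0.9636] [ 0.6107 -0.001   0.0976]
t 9.9 pos [ 0.4958 -0.2911  0.1968] gap 0.012983340999538651 F [ 0.287  -0.4255 -1.9494]
total offset [0.2683 0.1397 0.02  ] rot [-15.6585  -0.6933   3.9535]
per row x 14 [0.0195 0.0091 0.0026] [-1.1185 -0.0495  0.2824]
t 9.95 pos [ 0.4943 -0.2901  0.1941] gap 0.01294682375613897 F [ 0.0522  0.548  -3.3293]
total offset [0.2671 0.1411 0.0174] rot [-15.8607  -0.8334   3.9429]
per row x 14 [0.0194 0.0093 0.0024] [-1.1329 -0.0595  0.2816]
```

View pics/w12.png

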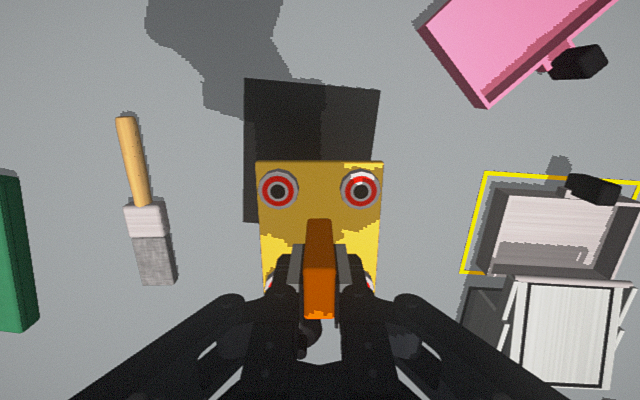

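>>> drive_tool(hand=[0.0,0.0,0.0,0.0,0.0,0.0,0.0,0.0], offset=[[0.015,0.008,0],[0.025,0.012,0],[0.025,0.012,0.002],[0.025,0.012,0.002],[0.025,0.012,0.002],[0.025,0.012,0.002],[0.025,0.012,0.002],[0.02,0.01,0.002]], delta_rot=[[-1,0,0.3],[-1.5,0,0.4],[-1.5,0,0.4],[-1.5,0,0.4],[-1.5,0,0.4],[-1.5,0,0.4],[-1.5,0,0.4],[-1,0,0.3]])

```text
t: 10.75
ee_pos: [0.5486, -0.0778, 0.1768]
tcp_rot: [2.029, 2.26, 0.219]
contact_force: [0.1, 0.3, -2.7]
finger_gap: 0.0134
```

```bash
python3 - <<'E'
from p import *
Rt=tr(5.6,15.5);c=np.array([.618,-.0003,.0712]);n=-Rt[:,2]
plan(c+n*.10,Rt,6)
E
```

```text
t 10.75 pos [ 0.5486 -0.0778  0.1768] gap 0.01344129974866058 F [ 0.1432  0.3412 -2.7099]
total offset [0.0695 0.0481 0.0195] rot [-5.6747 -1.5035  0.3463]
per row x 6 [0.0116 0.0079 0.0034] [-0.9458 -0.2506  0.0577]
```

>>> drive_tool(hand=[0.0,0.0,0.0,0.0,0.0,0.0], offset=[[0.016,0.011,0.003],[0.018,0.012,0.003],[0.018,0.012,0.003],[0.016,0.012,0.003],[0.0,0.0,0.003],[0,0,0]], delta_rot=[[-1.3,-0.4,0.1],[-1.3,-0.4,0.1],[-1.3,-0.4,0.1],[-1.3,-0.3,0.1],[0,0,0],[0,0,0]])

```text
t: 11.35
ee_pos: [0.5793, 0.0115, 0.1602]
tcp_rot: [1.988, 2.211, 0.281]
contact_force: [-0.3, -1.3, -2.2]
finger_gap: 0.0135
```

```bash
python3 - <<'E'
from p import *
import pickle
Rt=tr(5.6,15.5);c=np.array([.618,-.0003,.0712]);n=-Rt[:,2]
plan(c+n*.0274,Rt,1)
for k in ("wrist","side"):
    pickle.dump(calibration(k),open(k+"13.pkl","wb"))
    cv2.imwrite("pics/%s13.png"%k,read_camera(k))
crop("pics/side13.png","pics/c13.png",270,130,390,230,6)
plan(c+n*.0274,Rt,1)
E
```

```text
t 11.35 pos [0.5793 0.0115 0.1602] gap 0.013511897043397971 F [-0.3012 -1.3067 -2.1596]
total offset [-0.0165  0.0139  0.0678] rot [-1.5405 -0.6848  0.3925]
per row x 1 [-0.0165  0.0139  0.0678] [-1.5405 -0.6848  0.3925]
t 11.45 pos [0.58   0.0108 0.1611] gap 0.013367305625473901 F [-0.7664  0.1239 -2.8562]
total offset [-0.0156  0.0131  0.0685] rot [-1.4586 -0.6613  0.3311]
per row x 1 [-0.0156  0.0131  0.0685] [-1.4586 -0.6613  0.3311]
```

View pics/wrist13.png

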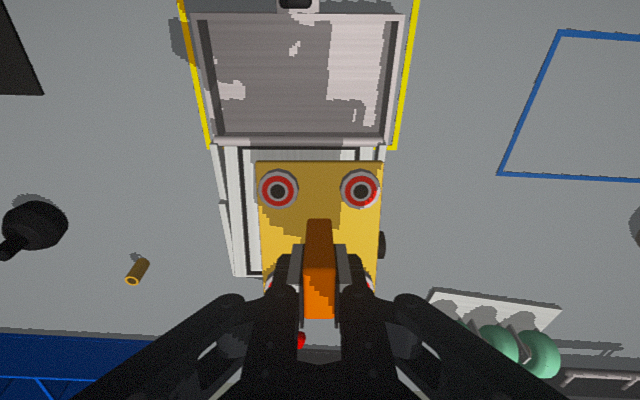

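View pics/c13.png

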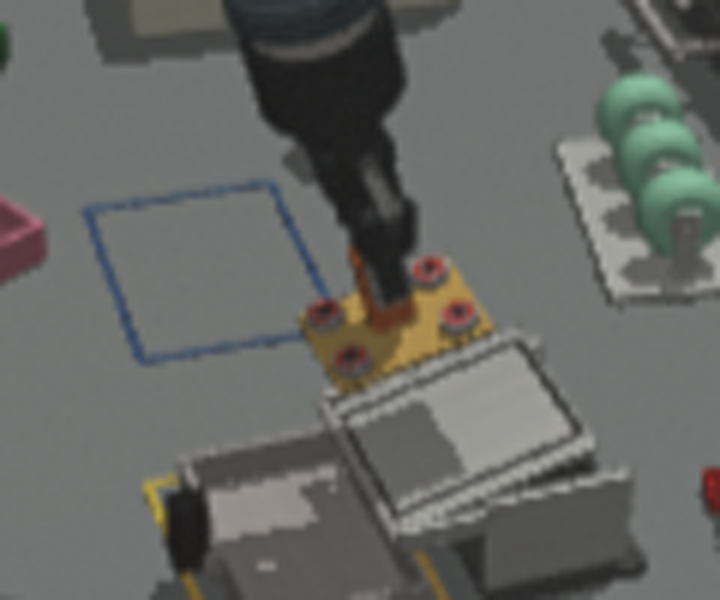

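```bash
python3 - <<'E'
from h import *
crop("pics/wrist13.png","pics/c14.png",235,140,405,320,4)
E
python3 - <<'E'
from p import *
w=calibration("wrist");o=observe()
T=np.eye(4);T[:3,:3]=R.from_rotvec(o["tcp_rot"]).as_matrix();T[:3,3]=o["ee_pos"]
ct=dict(camera_matrix=w["camera_matrix"],world_to_cam=w["world_to_cam"]@T)
print(ct["world_to_cam"])
import pickle;pickle.dump(ct,open("ct.pkl","wb"))
# nominal carrier in tool: carrier x = +tool y? tool y = plane x ; carrier y = tool x ; carrier z = -tool z
for d in (.025,.0274):
  for x,y,z in [(-45,35,6),(-45,-35,6),(-31,22,14),(-31,-22,14),(13,7,60),(13,-7,60),(-13,7,60)]:
    print(d,(x,y,z),proj(ct,[y/1e3,x/1e3,d-z/1e3]))
E
```

```text
[[ 1.      0.0006  0.0001  0.0012]
 [-0.0005  0.9449 -0.3275  0.0327]
 [-0.0003  0.3275  0.9449  0.1626]
 [ 0.      0.      0.      1.    ]]
0.025 (-45, 35, 6) [386.4749 165.3908]
0.025 (-45, -35, 6) [255.3325 165.4622]
0.025 (-31, 22, 14) [362.9236 195.088 ]
0.025 (-31, -22, 14) [278.986  195.1317]
0.025 (13, 7, 60) [337.7318 326.5238]
0.025 (13, -7, 60) [305.2257 326.5372]
0.025 (-13, 7, 60) [338.9833 274.511 ]
0.0274 (-45, 35, 6) [385.5619 164.3443]
0.0274 (-45, -35, 6) [256.1885 164.4149]
0.0274 (-31, 22, 14) [362.3176 193.6149]
0.0274 (-31, -22, 14) [279.5326 193.6581]
0.0274 (13, 7, 60) [337.4162 322.5459]
0.0274 (13, -7, 60) [305.4518 322.5592]
0.0274 (-13, 7, 60) [338.6244 271.1922]
```

View pics/c14.png

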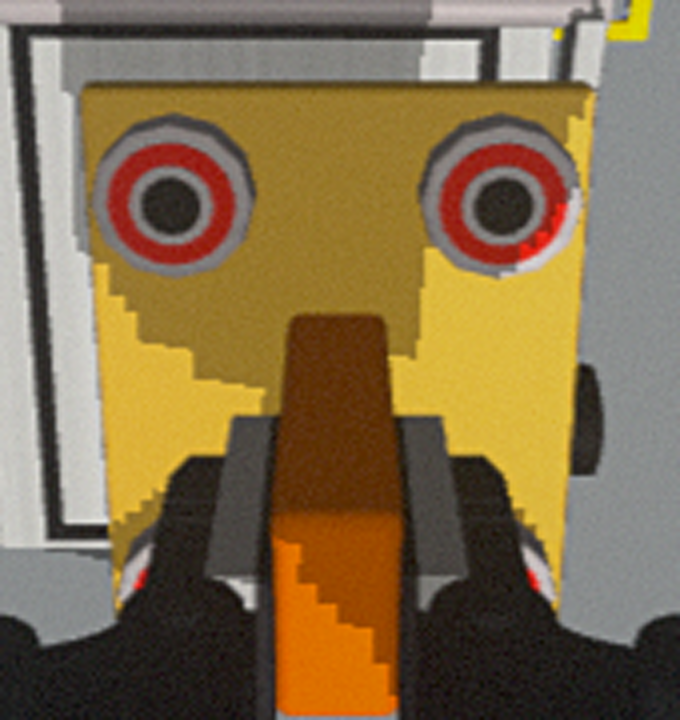

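>>> drive_tool(hand=[0.0,0.0,0.0,0.0,0.0], offset=[[-0.008,0.007,0.005],[-0.008,0.007,0.01],[0,0,0.01],[0,0,0.01],[0,0,0]], delta_rot=[[-0.7,-0.3,0.2],[-0.7,-0.3,0.2],[0,0,0],[0,0,0],[0,0,0]])

```text
t: 11.95
ee_pos: [0.6057, -0.0085, 0.1273]
tcp_rot: [1.987, 2.173, 0.295]
contact_force: [-0.3, 0.3, -2.0]
finger_gap: 0.0133
```

```bash
python3 - <<'E'
from p import *
import pickle
Rt=tr(5.6,15.5);c=np.array([.618,-.0003,.0712]);n=-Rt[:,2]
for k in ("wrist","side"):
    pickle.dump(calibration(k),open(k+"15.pkl","wb"))
    cv2.imwrite("pics/%s15.png"%k,read_camera(k))
crop("pics/side15.png","pics/c15.png",310,140,400,230,7)
crop("pics/wrist15.png","pics/c16.png",200,110,440,290,3)
plan(c+n*.030,Rt,1)
E
```

```text
t 12.05 pos [ 0.606  -0.0082  0.1286] gap 0.013304422966755748 F [ 0.2525 -0.1785 -2.4865]
total offset [ 0.0068 -0.0032  0.0287] rot [ 0.0811  0.1459 -0.4321]
per row x 1 [ 0.0068 -0.0032  0.0287] [ 0.0811  0.1459 -0.4321]
```

View pics/c16.png

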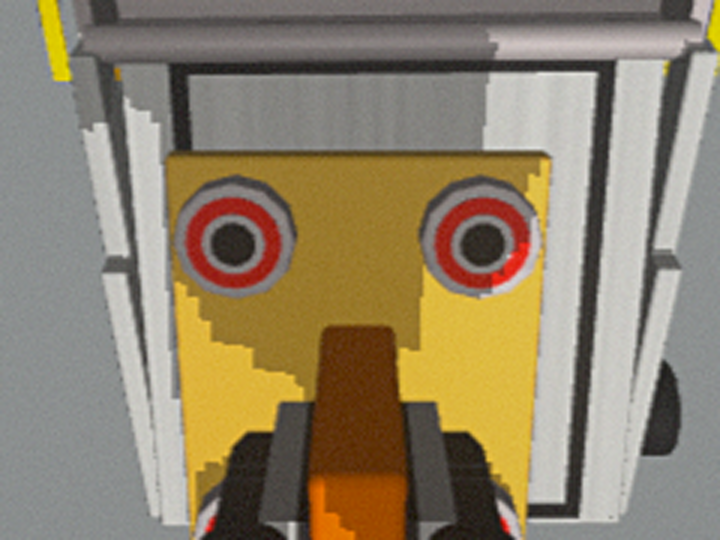

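View pics/c15.png

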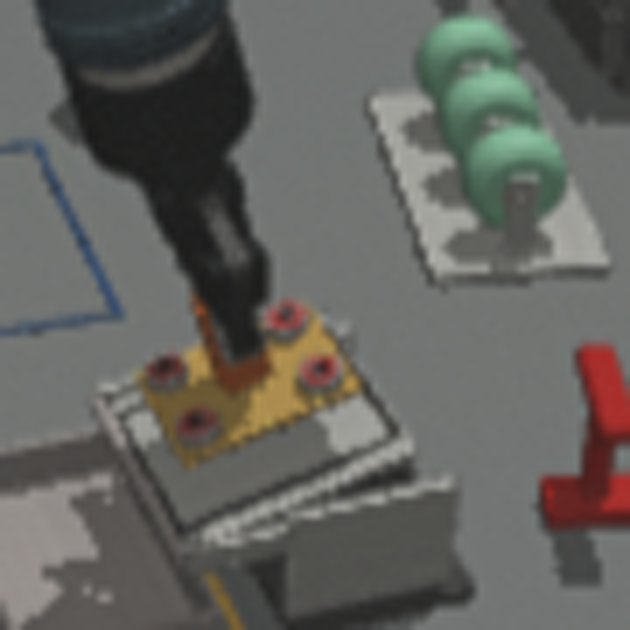

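>>> drive_tool(hand=[0.0,0.0,0.0], offset=[[0.0065,-0.0025,0.005],[0,0,0.005],[0,0,0]], delta_rot=[[0.1,0.1,-0.4],[0,0,0],[0,0,0]])

```text
t: 12.35
ee_pos: [0.606, -0.0003, 0.1182]
tcp_rot: [1.977, 2.182, 0.298]
contact_force: [0.1, 0.2, -2.6]
finger_gap: 0.013
```

```bash
cat > st.py <<'E'
from p import *
import sys
k=sys.argv[1]
Rt=tr(5.6,15.5);c=np.array([.618,-.0003,.0712]);n=-Rt[:,2]
im=read_camera("wrist");cv2.imwrite("pics/w%s.png"%k,im)
crop("pics/w%s.png"%k,"pics/cw%s.png"%k,200,110,440,290,3)
plan(c+n*.030,Rt,1)
o=observe();print('Fn',(o["contact_force"]+[0,0,2.45])@n,'M',o["moment"])
E
python3 st.py 17
```

```text
t 12.4 pos [ 0.606  -0.0001  0.1184] gap 0.013000165998912362 F [-0.5823  0.1717 -2.6974]
total offset [-0.0014 -0.0011  0.0187] rot [ 0.0477 -0.0151  0.0646]
per row x 1 [-0.0014 -0.0011  0.0187] [ 0.0477 -0.0151  0.0646]
Fn -0.08800251212085766 M [-0.0474  0.4669 -0.0229]
```

View pics/cw17.png

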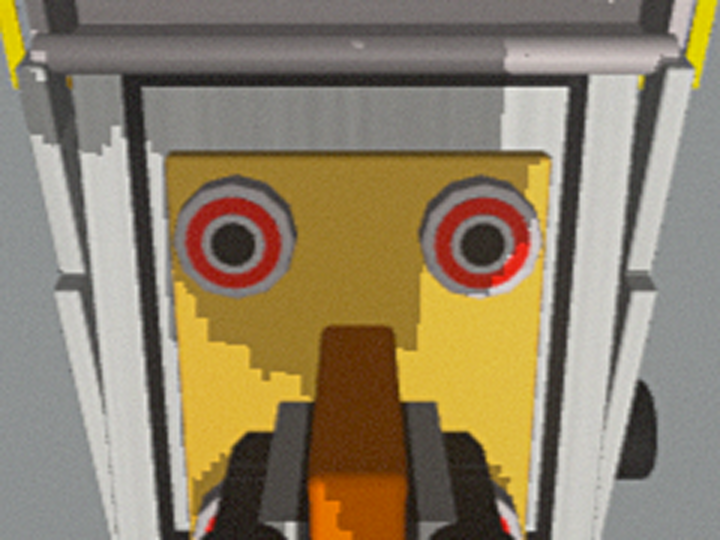

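>>> drive_tool(hand=[0.0,0.0,0.0,0.0], offset=[[0,-0.001,0.005],[0,0,0.005],[0,0,0.002],[0,0,0]], delta_rot=[[0,0,0],[0,0,0],[0,0,0],[0,0,0]])

```text
t: 12.8
ee_pos: [0.6087, 0.0002, 0.106]
tcp_rot: [1.976, 2.182, 0.299]
contact_force: [0.1, 0.1, -2.7]
finger_gap: 0.0134
```

```bash
python3 st.py 18
```

```text
t 12.85 pos [0.6087 0.0002 0.1061] gap 0.0131414747044034 F [-0.1074  0.2187 -3.4926]
total offset [-0.0014 -0.0005  0.0061] rot [ 0.0978 -0.0112  0.0699]
per row x 1 [-0.0014 -0.0005  0.0061] [ 0.0978 -0.0112  0.0699]
Fn -0.9817983572925083 M [ 0.0018  0.4691 -0.0357]
```

View pics/cw18.png

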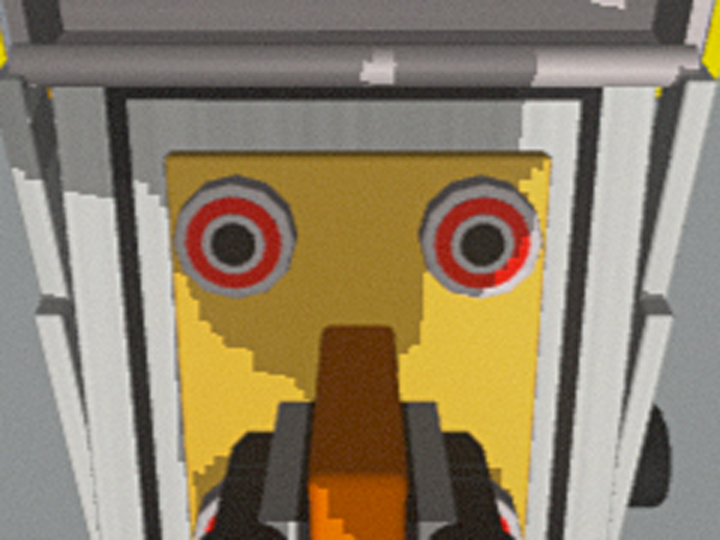

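```bash
python3 - <<'E'
from p import *
import pickle
ct=pickle.load(open("ct.pkl","rb"))
f=lambda x,y:((x+.5)/3-.5+200,(y+.5)/3-.5+110)
for dz in (.030,.034,.036,.038):
    a=atz(ct,f(131,100),dz);b=atz(ct,f(580,100),dz);print(dz,'face inner low corners',a[:2],b[:2],'width',b[0]-a[0])
for d in (.028,.030,.032):
    a=atz(ct,f(167,155),d-.006);b=atz(ct,f(550,155),d-.006);print(d,'plate',a[:2],b[:2],b[0]-a[0])
    a=atz(ct,f(234,243),d-.014);b=atz(ct,f(483,243),d-.014);print(d,'brg',a[:2],b[:2],b[0]-a[0])
E
```

```text
0.03 face inner low corners [-0.0431 -0.0551] [ 0.0402 -0.0551] width 0.08329757865972277
0.034 face inner low corners [-0.0441 -0.0545] [ 0.0411 -0.0544] width 0.08522403603079132
0.036 face inner low corners [-0.0446 -0.0541] [ 0.0416 -0.0541] width 0.08618726471632558
0.038 face inner low corners [-0.0451 -0.0538] [ 0.0421 -0.0538] width 0.08715049340185985
0.028 plate [-0.0355 -0.0466] [ 0.0336 -0.0465] 0.06910185735286364
0.028 brg [-0.023  -0.0325] [ 0.0211 -0.0325] 0.04413771607828061
0.03 plate [-0.0359 -0.0461] [ 0.034  -0.0461] 0.06993968443833062
0.03 brg [-0.0233 -0.0318] [ 0.0214 -0.0318] 0.044700141405175614
0.032 plate [-0.0363 -0.0457] [ 0.0345 -0.0456] 0.0707775115237976
0.032 brg [-0.0236 -0.0312] [ 0.0217 -0.0311] 0.04526256673207062
```

>>> drive_tool(hand=[0.0,0.0,0.0,0.0], offset=[[-0.0006,0.0008,0.002],[0,0,0.002],[0,0,0.001],[0,0,0]], delta_rot=[[0.1,0,0],[0,0,0],[0,0,0],[0,0,0]])

```text
t: 13.25
ee_pos: [0.6114, -0.0005, 0.1015]
tcp_rot: [1.977, 2.182, 0.297]
contact_force: [0.1, -0.5, -2.7]
finger_gap: 0.0132
```

```bash
python3 st.py 19
```

```text
t 13.3 pos [ 0.6113 -0.0004  0.1015] gap 0.013418572482212534 F [ 0.059   0.724  -3.2182]
total offset [-0.0005 -0.0017  0.001 ] rot [ 0.0266 -0.0011  0.0538]
per row x 1 [-0.0005 -0.0017  0.001 ] [ 0.0266 -0.0011  0.0538]
Fn -0.7748394849440714 M [-0.0738  0.4555  0.0228]
```

>>> drive_tool(hand=[0.0,0.0,0.0], offset=[[0,-0.0008,0.0015],[0,0,0.0015],[0,0,0]], delta_rot=[[0,0,0],[0,0,0],[0,0,0]])

```text
t: 13.6
ee_pos: [0.6114, -0.0004, 0.0983]
tcp_rot: [1.977, 2.182, 0.297]
contact_force: [0.4, 0.0, -3.2]
finger_gap: 0.013
```

```bash
python3 st.py 20
```

```text
t 13.65 pos [ 0.6114 -0.0004  0.0983] gap 0.013030227456673005 F [-0.125   0.3073 -2.3031]
total offset [-0.0005 -0.0009 -0.0021] rot [0.0397 0.0002 0.0565]
per row x 1 [-0.0005 -0.0009 -0.0021] [0.0397 0.0002 0.0565]
Fn 0.16674242898000857 M [-0.046   0.5357 -0.0097]
```

View pics/cw20.png

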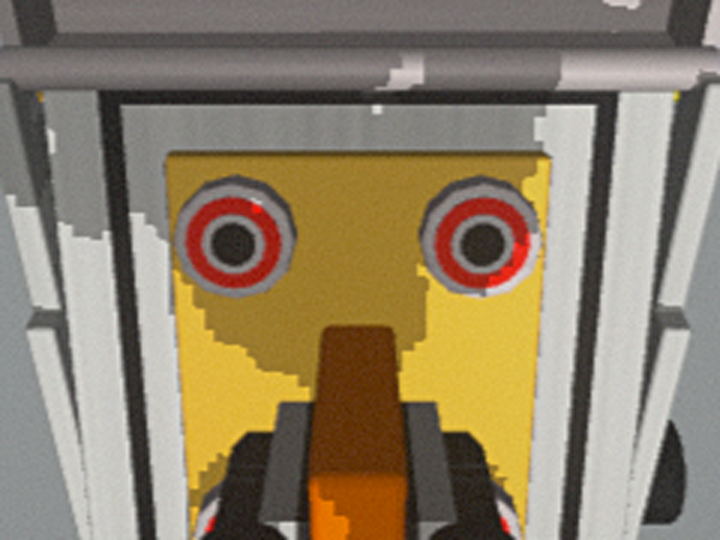

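>>> drive_tool(hand=[0.0,0.0,0.0], offset=[[0,0,0.0015],[0,0,0.001],[0,0,0]], delta_rot=[[0,0,0],[0,0,0],[0,0,0]])

```text
t: 13.95
ee_pos: [0.6122, -0.0004, 0.0963]
tcp_rot: [1.977, 2.182, 0.298]
contact_force: [-1.1, 0.2, 1.6]
finger_gap: 0.0133
```

```bash
python3 st.py 21
```

```text
t 14.0 pos [ 0.6122 -0.0004  0.0963] gap 0.012881181300727306 F [-1.505   0.8552  1.0674]
total offset [-0.0005 -0.0011 -0.0042] rot [0.051  0.0002 0.0563]
per row x 1 [-0.0005 -0.0011 -0.0042] [0.051  0.0002 0.0563]
Fn 3.7674602656241976 M [-0.0723  0.6913 -0.0092]
```

>>> drive_tool(hand=[0.0,0.0,0.0], offset=[[0,0,0.0005],[0,0,0.0005],[0,0,0]], delta_rot=[[0.4,0,0],[0.3,0,0],[0,0,0]])

```text
t: 14.3
ee_pos: [0.6125, -0.0003, 0.0958]
tcp_rot: [1.983, 2.19, 0.284]
contact_force: [-2.8, -0.1, 2.6]
finger_gap: 0.0134
```

```bash
python3 st.py 22
```

```text
t 14.35 pos [ 0.6125 -0.0003  0.0959] gap 0.013096974134112094 F [-2.5425 -0.2229  3.0146]
total offset [-0.0005 -0.0014 -0.0047] rot [-0.6674 -0.001   0.0546]
per row x 1 [-0.0005 -0.0014 -0.0047] [-0.6674 -0.001   0.0546]
Fn 5.9478779832039415 M [-0.0164  0.6063  0.0039]
```

View pics/cw22.png

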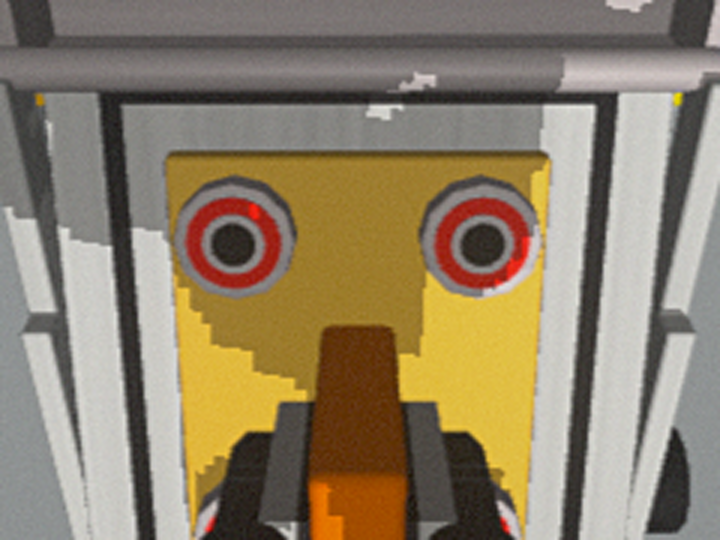

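>>> drive_tool(hand=[0.0,0.0,0.0], offset=[[0,-0.0005,0],[0,-0.0005,0.0],[0,0,0]], delta_rot=[[0.4,0,0],[0.4,0,0],[0,0,0]])

```text
t: 14.65
ee_pos: [0.6127, -0.0003, 0.0964]
tcp_rot: [1.99, 2.197, 0.272]
contact_force: [-2.9, -0.4, 1.9]
finger_gap: 0.0132
```

```bash
cat >> st.py <<'E'
F=o["contact_force"]+[0,0,2.45];Rc=R.from_rotvec(o["tcp_rot"]).as_matrix()
print('tool F',Rc.T@F,'tool M',Rc.T@(o["moment"]), 'slope',np.degrees(np.arccos(-Rc[2,2])))
E
python3 st.py 23
```

```text
t 14.7 pos [ 0.6127 -0.0003  0.0964] gap 0.013223949677759748 F [-2.1801  0.1414  2.9154]
total offset [-0.0005 -0.0017 -0.0043] rot [-1.3728  0.0034  0.0548]
per row x 1 [-0.0005 -0.0017 -0.0043] [-1.3728  0.0034  0.0548]
Fn 5.7463760132621 M [ 0.0702  0.4067 -0.0034]
tool F [ 0.3538 -0.7808 -5.7293] tool M [0.3978 0.1058 0.03  ] slope 14.127200468567587
```

```bash
cat > av.py <<'E'
from p import *
D=[]
for i in range(8):
    im=read_camera("side");o=observe();Rc=R.from_rotvec(o["tcp_rot"]).as_matrix()
    D.append(np.r_[Rc.T@(o["contact_force"]+[0,0,2.45]),Rc.T@o["moment"],np.degrees(np.arccos(-Rc[2,2])),o["ee_pos"]])
D=np.array(D);print('t',o["t"]);print('tool F M slope pos');print(D.mean(0));print(D.std(0))
cv2.imwrite("pics/side_last.png",im)
crop("pics/side_last.png","pics/c_side.png",310,150,390,225,9)
E
python3 av.py
```

```text
t 15.1
tool F M slope pos
[ 0.4467 -0.6857 -5.6588  0.3887  0.053  -0.0124 14.1428  0.6127 -0.0003
  0.0964]
[0.495  0.5011 0.362  0.0359 0.0365 0.0304 0.0031 0.     0.     0.    ]
```

View pics/c_side.png

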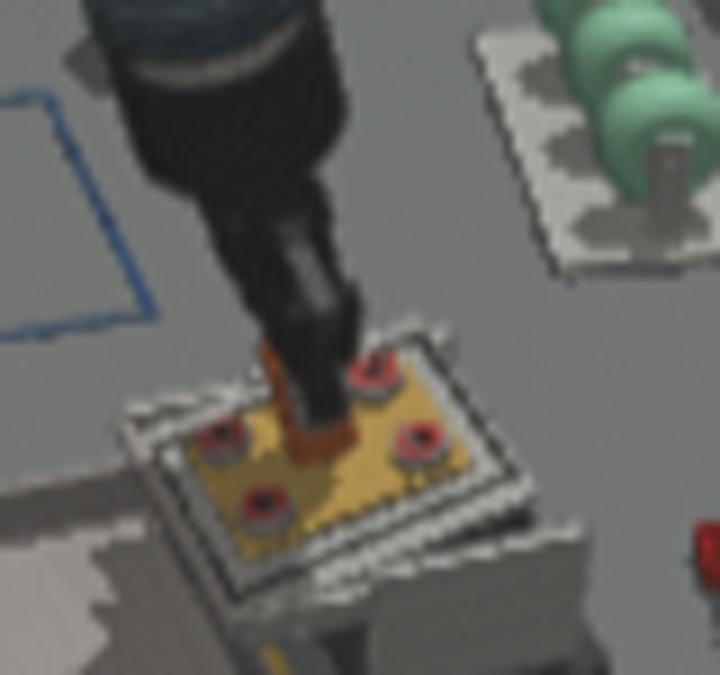

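>>> drive_tool(hand=[0.0,0.0,0.0], offset=[[0,-0.0012,0],[0,-0.0005,0.0],[0,0,0]], delta_rot=[[-0.4,0,0],[-0.2,0,0],[0,0,0]])

```text
t: 15.4
ee_pos: [0.6122, -0.0004, 0.0965]
tcp_rot: [1.982, 2.188, 0.287]
contact_force: [-1.0, -0.7, 0.9]
finger_gap: 0.0134
```

```bash
python3 av.py; python3 st.py 24
```

```text
t 15.8
tool F M slope pos
[ 0.6696  0.12   -4.3838  0.1849  0.0199 -0.0099 14.9343  0.6122 -0.0004
  0.0964]
[0.5105 0.4631 0.5351 0.0169 0.0196 0.0256 0.0047 0.     0.     0.    ]
t 15.85 pos [ 0.6122 -0.0004  0.0965] gap 0.01314867827807328 F [-1.2311 -0.506   1.8224]
total offset [-0.0005 -0.0013 -0.0041] rot [-0.5671  0.0077  0.0592]
per row x 1 [-0.0005 -0.0013 -0.0041] [-0.5671  0.0077  0.0592]
Fn 4.457691583859078 M [-0.0035  0.2226 -0.0166]
tool F [-0.3839 -0.131  -4.4566] tool M [0.2219 0.0136 0.0207] slope 14.932859374876715
```

>>> drive_tool(hand=[0.0,0.0,0.0], offset=[[0,-0.0003,0.0005],[0,0,0.0003],[0,0,0]], delta_rot=[[-0.3,0,0],[-0.05,0,0],[0,0,0]])

```text
t: 16.15
ee_pos: [0.6123, -0.0004, 0.0956]
tcp_rot: [1.979, 2.184, 0.294]
contact_force: [-0.8, -0.5, 2.0]
finger_gap: 0.0133
```

```bash
python3 av.py; python3 st.py 25
```

```text
t 16.55
tool F M slope pos
[-0.2983  0.0751 -5.313   0.2173  0.0244 -0.0058 15.3228  0.6123 -0.0004
  0.0956]
[0.2147 0.451  0.2415 0.0295 0.0242 0.0268 0.0023 0.     0.     0.    ]
t 16.6 pos [ 0.6123 -0.0003  0.0956] gap 0.013005963140616143 F [-1.5368 -0.1088  2.0191]
total offset [-0.0005 -0.001  -0.0049] rot [-0.1786  0.0073  0.0618]
per row x 1 [-0.0005 -0.001  -0.0049] [-0.1786  0.0073  0.0618]
Fn 4.7180986851518485 M [-0.0147  0.2338 -0.0194]
tool F [ 0.0414 -0.3045 -4.7172] tool M [0.2341 0.0031 0.0209] slope 15.321414988862418
```

```bash
python3 - <<'E'
from h import *
a=cv2.imread("pics/w18.png",0).astype(np.float32)
for k in (20,21,22,23,24,25):
    b=cv2.imread("pics/w%d.png"%k,0).astype(np.float32)
    out=[]
    for (x0,y0,x1,y1) in [(260,168,296,208),(342,168,378,208),(250,155,300,168),(340,155,390,168),(300,215,338,320)]:
        t=cv2.resize(a[y0:y1,x0:x1],None,fx=8,fy=8,interpolation=cv2.INTER_CUBIC)
        s=cv2.resize(b[y0-4:y1+4,x0-4:x1+4],None,fx=8,fy=8,interpolation=cv2.INTER_CUBIC)
        r=cv2.matchTemplate(s,t,cv2.TM_CCOEFF_NORMED);_,v,_,l=cv2.minMaxLoc(r)
        out.append((round(l[0]/8-4,2),round(l[1]/8-4,2),round(v,2)))
    print(k,out)
E
```

```text
20 [(0.0, 0.0, 0.98), (0.0, 0.0, 0.98), (0.0, 0.0, 0.99), (0.38, -0.12, 0.91), (0.12, -0.12, 0.97)]
21 [(0.0, 0.0, 0.99), (0.0, 0.0, 0.99), (0.0, -0.12, 0.99), (0.38, -0.12, 0.9), (0.0, 0.0, 0.99)]
22 [(0.0, 0.12, 0.98), (0.0, 0.12, 0.98), (0.12, 0.0, 0.99), (0.38, 0.0, 0.92), (0.0, 0.0, 0.98)]
23 [(0.0, 0.12, 0.98), (0.12, 0.12, 0.97), (0.38, 0.0, 0.99), (0.62, 0.12, 0.91), (0.0, 0.12, 0.98)]
24 [(0.0, 0.12, 0.98), (0.0, 0.25, 0.98), (0.25, 0.12, 0.98), (0.62, 0.25, 0.91), (0.0, 0.12, 0.98)]
25 [(0.0, 0.12, 0.98), (0.0, 0.12, 0.99), (0.12, 0.12, 0.98), (0.12, 0.12, 0.92), (0.0, 0.0, 0.99)]
```

View pics/cw25.png

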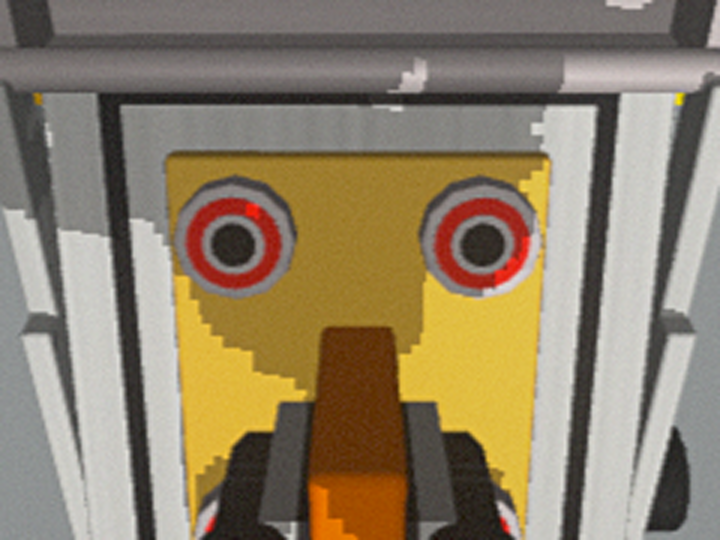

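>>> drive_tool(hand=[0.0,0.0,0.0,0.0], offset=[[0,0,-0.003],[0,0,-0.003],[0,0,0],[0,0,0]], delta_rot=[[0,0,0],[0,0,0],[0,0,0],[0,0,0]])

```text
t: 17.0
ee_pos: [0.6086, -0.0007, 0.1001]
tcp_rot: [1.981, 2.187, 0.289]
contact_force: [-0.7, 0.8, -2.6]
finger_gap: 0.0132
```

```bash
python3 av.py; python3 st.py 26
```

```text
t 17.4
tool F M slope pos
[ 0.1677 -0.0254  0.5028  0.4276 -0.0109  0.0063 15.1037  0.609  -0.0007
  0.1003]
[0.4832 0.3558 0.2553 0.0322 0.0181 0.029  0.0226 0.0002 0.     0.0001]
t 17.45 pos [ 0.6092 -0.0007  0.1005] gap 0.013027536631019897 F [ 0.2175 -0.0694 -2.9982]
total offset [-0.0005  0.0006  0.0006] rot [-0.3684  0.0065  0.0565]
per row x 1 [-0.0005  0.0006  0.0006] [-0.3684  0.0065  0.0565]
Fn -0.5843046069571697 M [-0.0186  0.4429  0.0619]
tool F [-0.0903  0.0592  0.5839] tool M [ 0.4425  0.0404 -0.0534] slope 15.131575473834696
```

View pics/c_side.png

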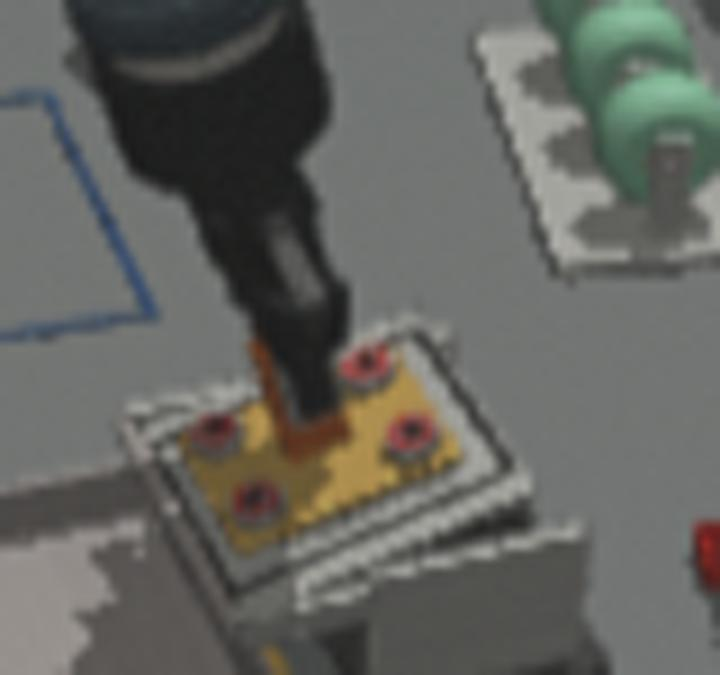

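>>> drive_tool(hand=[0.0,0.0,0.0], offset=[[0.0003,0.0015,0.001],[0,0.0,0.001],[0,0,0]], delta_rot=[[-0.3,0,0],[0,0,0],[0,0,0]])

```text
t: 17.75
ee_pos: [0.6113, -0.0001, 0.0988]
tcp_rot: [1.978, 2.183, 0.296]
contact_force: [-0.2, -0.6, -2.4]
finger_gap: 0.0133
```

```bash
python3 av.py; python3 st.py 27
```

```text
t 18.15
tool F M slope pos
[-0.067  -0.2006  0.4834  0.447   0.0025  0.0143 15.4726  0.6114 -0.0001
  0.099 ]
[0.4175 0.2153 0.7719 0.0364 0.0176 0.029  0.0044 0.     0.     0.0001]
t 18.2 pos [ 0.6114 -0.0002  0.099 ] gap 0.013384360424134201 F [-0.2631 -0.1454 -2.9225]
total offset [-0.0008 -0.0011 -0.0014] rot [-0.029   0.0068  0.0561]
per row x 1 [-0.0008 -0.0011 -0.0014] [-0.029   0.0068  0.0561]
Fn -0.38150189765838216 M [-0.0561  0.4601 -0.022 ]
tool F [-0.1186 -0.3922  0.3817] tool M [ 0.4634 -0.016   0.0182] slope 15.471027585148518
```

>>> drive_tool(hand=[0.0,0.0], offset=[[0.0,0.0,0.0015],[0,0,0]], delta_rot=[[0,0,0],[0,0,0]])

```text
t: 18.4
ee_pos: [0.612, -0.0001, 0.0977]
tcp_rot: [1.977, 2.183, 0.297]
contact_force: [-1.0, -0.3, -0.4]
finger_gap: 0.0133
```

```bash
python3 av.py
```

```text
t 18.8
tool F M slope pos
[-0.0693 -0.0752 -0.2592  0.4442  0.0081  0.0126 15.4953  0.6119 -0.0001
  0.0977]
[0.2675 0.3574 0.6586 0.0323 0.0283 0.0256 0.0033 0.     0.     0.    ]
```

>>> drive_tool(hand=[0.0,0.0], offset=[[0.0,0.0,0.0015],[0,0,0]], delta_rot=[[0,0,0],[0,0,0]])

```text
t: 19.0
ee_pos: [0.6123, -0.0001, 0.0965]
tcp_rot: [1.977, 2.183, 0.297]
contact_force: [-2.6, 0.1, 0.5]
finger_gap: 0.0133
```

```bash
python3 av.py
```

```text
t 19.4
tool F M slope pos
[ 0.2444 -1.2308 -3.7461  0.6647  0.006   0.0214 15.4982  0.6123 -0.0001
  0.0965]
[0.5216 0.3756 0.3597 0.0234 0.0261 0.0358 0.0027 0.     0.     0.    ]
```

>>> drive_tool(hand=[0.0,0.0,0.0], offset=[[0.0,-0.0006,0.001],[0,0,0],[0,0,0]], delta_rot=[[0,0,0],[0,0,0],[0,0,0]])

```text
t: 19.7
ee_pos: [0.6125, -0.0001, 0.0958]
tcp_rot: [1.977, 2.182, 0.298]
contact_force: [-1.7, 0.2, 2.1]
finger_gap: 0.0132
```

```bash
python3 av.py; python3 st.py 28
```

```text
t 20.1
tool F M slope pos
[ 0.3094 -0.7462 -4.8845  0.6912  0.0364 -0.01   15.5665  0.6125 -0.0001
  0.0957]
[0.3782 0.3894 0.6701 0.0329 0.0295 0.0399 0.0024 0.     0.     0.    ]
t 20.15 pos [ 0.6126 -0.      0.0957] gap 0.01340210260976744 F [-1.8055 -0.0896  3.0427]
total offset [-0.0008 -0.0014 -0.0049] rot [0.0685 0.0086 0.0577]
per row x 1 [-0.0008 -0.0014 -0.0049] [0.0685 0.0086 0.0577]
Fn 5.775443675842525 M [-0.0468  0.7551  0.0227]
tool F [ 0.0865 -0.2651 -5.7758] tool M [ 0.7561  0.033  -0.0146] slope 15.568510378523866
```

View pics/cw28.png

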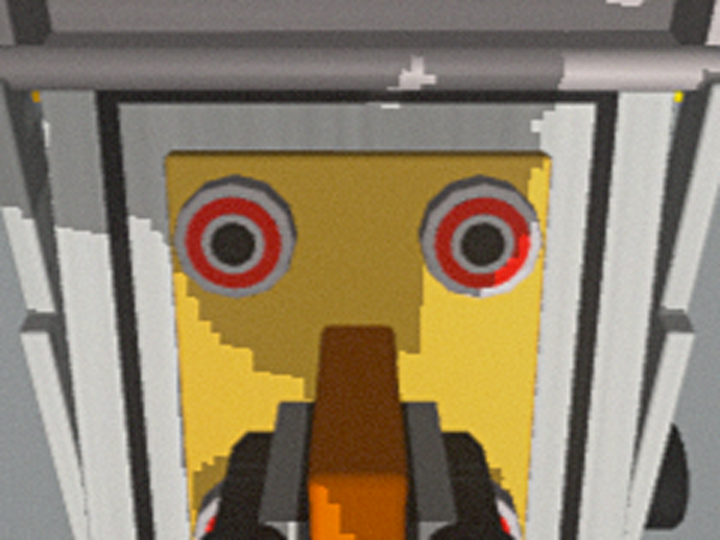

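View pics/c_side.png

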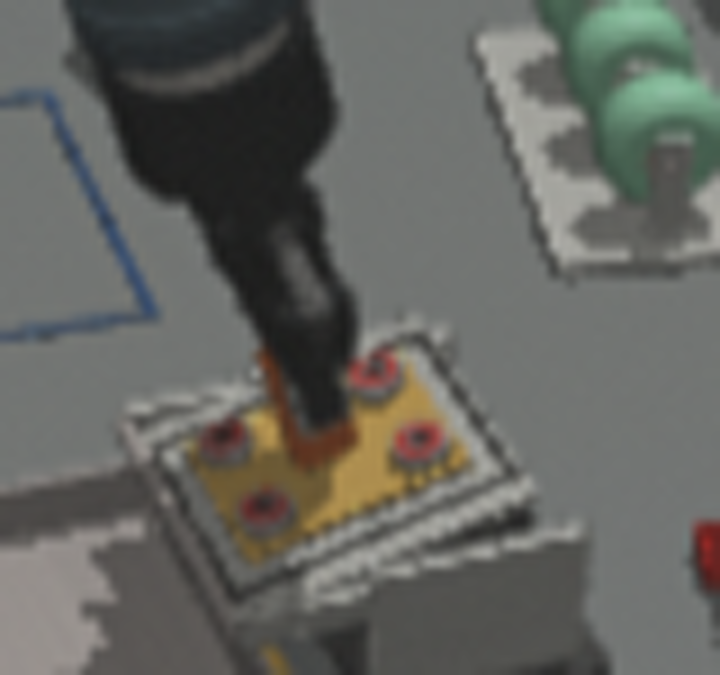

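```bash
python3 - <<'E'
from p import *
s=read_camera("side");cv2.imwrite("pics/fin.png",s);crop("pics/fin.png","pics/cfin.png",230,130,430,280,4)
o=observe();print(o["t"],o["ee_pos"],o["contact_force"],o["finger_gap"])
E
```

```text
20.2 [ 0.6125 -0.0001  0.0957] [-1.813  -0.5688  2.8522] 0.01298918202515602
```

View pics/cfin.png

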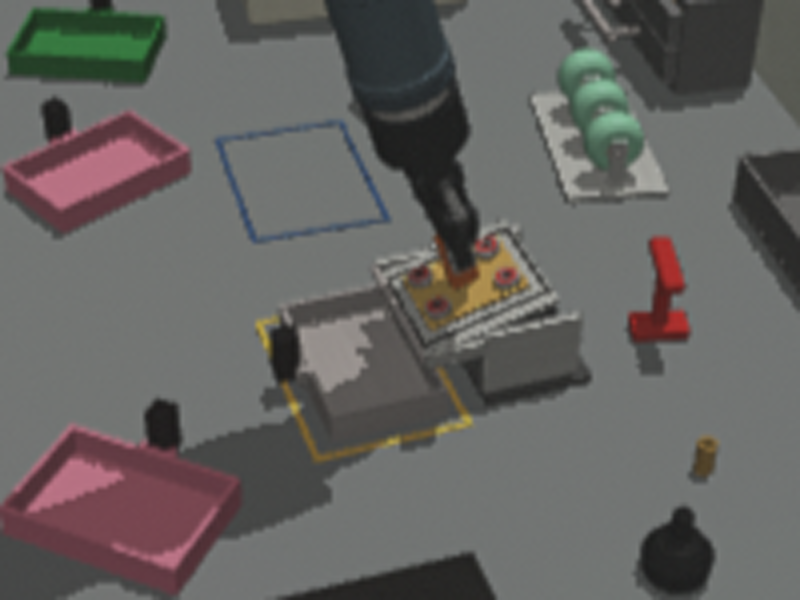

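The pan sits inside the yellow outline at (350,370) and the carrier lies inside the black outline on the face at (462,280). The other things are where they started. I'm handing the job in.

```bash
python3 -c "
from cell import *
print(close_job())"
```

```text
the job is handed in; nothing more can be done
None
```

I slid the stainless pan by its grip along the counter into the yellow outline under the lip and let go. I then picked up the carrier by its orange grip, tilted it to about 15.5°, and pressed it onto the sloped face. I handed the job in at t ≈ 20 s, still gripping and pushing.

**Last checks that agreed**
- **Pan:** after release, the wrist picture showed it inside the yellow outline with room on every visible side. Its far side lay under the lip. The last side picture showed it still there.
- **Carrier:** it was inside the black outline and square with it, with about 7–8 mm of margin, as judged from the lower edge and sides. The far edge was hidden by the gripper.
- **Push:** steady at about 5 N (noise ±0.7 N).
- **Other things:** the ones I could see in the last picture were where they started. The brush and bottle were out of that crop, and I did not go near them.

**Less certain**
- **Flushness:** the moment readings moved with sideways friction and did not settle the slope on their own. I kept the 15.5° fitted from the camera pictures. The slope could be off by a few tenths of a degree. My estimate, which assumes where the force sensor sits, puts the push about 17 mm down-slope of the carrier's middle.
- **Pan tilt while sliding:** the gripper leaned by up to about 1.2° while holding the pan, and its height reading varied by about 3 mm. I saw no lifting or tipping of the pan in the pictures.

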